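Hold the sprung straightedge over a printing block

ROBOT

A 7-joint arm with a two-finger parallel gripper is mounted at the origin on the work surface. World frame = base frame: x ahead of the robot, y to its left, z up, the work surface at z = 0. Lengths are in mm, angles in rad, forces in N, time in s.
With the tool pointing down it reaches from about 425 to 925 mm from the base axis. Payload 6.8 kg.
Tool frame: the origin (TCP) lies on the centre line of the jaws, within the pads' length; the fingertips stand arm.tip_extent ahead of it and the grasp point (between the pads) lies 8 mm behind it (arm.tip_extent is the distance from the TCP to the fingertips, in mm); z points along the fingers, y is the line along which they close (so a half turn about z gives the same grasp; the last joint's range is limited). The gripper opens to 88 mm and grips with 3 to 60 N. Pads are 20 mm wide; open, the fingers measure 115 mm over their backs; the gripper's body (75 mm by 178 mm) begins 61 mm behind the grasp point.
Start: joints at [-1.315, 0.477, 0.022, 1.555, -0.011, 1.109, -0.083], TCP at [240.181, 630.841, 233.664] pointing down, gripper open.
Joint ranges: [-2.96, 2.96], [-0.34, 2.1], [-1.41, 1.46], [0.24, 2.44], [-1.37, 4.51], [0.17, 1.92], [-2.96, 2.96]. Speed limits (rad/s): [2.39, 2.39, 3.14, 3.14, 3.14, 3.14, 3.14].

INTERFACE

Orientations are given as a unit quaternion [w, x, y, z].
In Python, from bench import arm gives the robot as it stands.
- The arm moves only by the tool servo_tool, never from a script. Its argument "targets" is a list that holds one entry, the list of rows, each a list of 7 numbers: the shift along the tool's x, y, z each as a share of 0.1 m, from -1 to 1, then the turn, a rotation vector about the tool's x, y, z each as a share of 60 degrees, from -1 to 1, then the closure, from 0 (fully open) to 1 (shut). A call has 1 to 8 rows; each row shifts and turns the commanded pose from where the row before left it, along the tool's axes as they then stand; what a row does not reach is not made up. A row lasts 1/10 s, in which the tool goes at most 50 mm and 8.59 degrees, less where a joint would pass 70% of its speed; a pose out of reach is approached as far as the arm can. A call with a number of a shift or a turn outside -1 to 1 is refused whole. A call with a gripper value outside its range is refused whole. The fingers move at their own pace and stop on an object; the grip force is fixed at half the most. Time passes only in rows, so rows that do not move let the fingers close. It gives the time, the measured TCP pose, the force, the opening and the grip force at its end, in the units of the state.
- arm.get_obs(): the state, without advancing time (a new reading comes with each control period).
- arm.get_image(name): name is "scene" or "side" or "wrist"; returns the picture (480x640x3 uint8, red, green, blue); there is no depth.
- arm.camera_model(name): a dict with "K" (3x3 intrinsics, pixels), "pose" (4x4, takes a point from camera to world coordinates); the wrist camera has in their place "mount" (4x4, takes a point from camera to tool coordinates, whose origin is the TCP and whose axes are the flange's). Camera axes: x right, y up, looking along -z (the intrinsics and any distortion apply to the point x, -y, -z); pixel columns grow to the right and rows downward; lengths in mm; the calibration is good to about 2 mm. The wrist camera is an equidistant fisheye: a pixel r from the principal point sees the ray r / f radians off the axis. A picture is of the moment at which its call begins: read the wrist's pose just before it. camera_model takes no time and is no camera call.
- arm.hand_in(): hands the job in; it is judged then, once.
The state is a dict: "t": time; "joint_pos": joint angles; "joint_velocities": joint speeds; "tau": joint torques, N m; "tcp_pos": TCP position; "tool_rot": TCP orientation; "contact_force": force on the tool from outside, world axes, zero at the start; "moment": the same for the moment, N m; "finger_gap": opening from 0.0 (shut) to 1.0 (fully open); "grasp_force": force on a finger pad.
Only numpy, scipy, OpenCV 4.12 (cv2) and the standard library are available. Lean on these libraries where they do the work, as an engineer would, in place of code of your own. Each camera call takes 0.05 s, during which the arm holds its last target. There are 200 camera calls.

TASK

Take the printing block that lies with its carved flower face up and seat it flat in the rectangular pocket of the marking-out jig, carved face still up, and let go of it. Then pull the spring-return slide by its upright wooden handle until its pointer lines up with the nose of the brass index clip, so that the straightedge stands over the block for marking, and finish while holding it there: the spring pulls it back if released. Leave the other block, the mallet, the jar and the chisel where they lie.

Things in the scene. Friction and masses are not known exactly. Their poses are not given: they have to be found in the camera images.
- block: Printing block of dark wood, 64 x 46 x 40 mm, about 90 g, its flower carving (4 mm raised lines) on the upper face. Origin at the centre of the underside, z up out of the carved face, x along the 64 mm length. The 46 mm width suits the gripper; the plain sides are 36 mm high. Starts lying on the bench, carved face up, at any yaw.
- block_mid (a point): Centre of that block, 20 mm above its underside, axes as the block's.
- jig: Marking-out jig fixed to the bench: base board 300 (x) x 270 (y) x 12 mm, origin under its centre, z up; position and yaw differ each time. The pocket lies on its +y half, the slide on its -y half. A grey spring case, 30 mm long, 46 mm high, stands at the slide's +x end, a low end block at its -x end.
- pocket (a point): Centre of the pocket's floor (top of the base board, 12 mm above the bench); axes as the jig's. The pocket is 68 mm (x) by 50 mm (y), 2 mm clearance all round the block, which fits either way round; its walls are 10 mm high and 14 mm thick, so a gripper must hold the block by its upper part, above them.
- slide: Spring-return slide on the jig: aluminium carriage 105 x 36 mm, top 36 mm above the bench. Origin on the handle's axis at the base board's top (12 mm above the bench), axes as the jig's. It rests at the +x end and is pulled along the jig's -x, at most 120 mm; the spring pulls back with about 4 N at rest and 10 N at 75 mm.
- straightedge (a point): Point on the slide's thin flat steel straightedge (16 mm wide, along y, 70 mm in +x of the handle, reaching over the pocket's side), 62 mm above the bench, on the line that passes over the pocket's centre. It clears the seated block by 8 mm; at rest it is 75 mm in +x of the pocket's centre.
- handle (a point): Point to grip on the slide's handle, 68 mm above the bench; the handle is an upright round wooden post of 22 mm diameter, its straight part from 44 to 90 mm above the bench. Moves with the slide; axes as the jig's.
- pointer (a point): Tip of the slide's pointer, a small dark steel finger 4 mm wide sticking out of the carriage in -y, in line with the straightedge (70 mm in +x from the handle's axis), 30 mm above the bench. Moves with the slide; axes as the jig's.
- mark_nose (a point): Tip of the nose (4 mm wide) of the brass index clip that stands on the steel rule beside the slide, 30 mm above the bench, about 3 mm in -y of the pointer's path; axes as the jig's. The pointer lines up when its x in the jig's axes equals the nose's x. The clip is fixed, set anew each time, 55 to 95 mm in -x of where the pointer rests.
- spare: A second printing block of the same size lying carved face down, plain back showing. To be left alone. Origin under its centre. The two blocks may swap places.
- mallet: Wooden mallet lying on the bench, head 60 x 100 x 60 mm, handle 150 mm; to be left alone. Origin on the handle's line near the head, on the bench.
- jar: Amber glass jar, 64 mm across, 90 mm high; to be left alone. Origin under its centre.
- chisel: Small carving chisel, 200 mm long, lying flat; to be left alone. Origin at its middle on the bench.
Things that resemble listed ones, but are neither listed nor needed, are in the scene too. What is shaped like the block but green, purple or turquoise is not meant.

How it is judged (in metres and radians):
On the way, in this order (a step that is already met when the one before it is completed fails the run):
1. the block is seated in the pocket, carved face up, and let go (x of block_mid in the frame of pocket between -0.005 and 0.005 m and y of block_mid in the frame of pocket between -0.005 and 0.005 m and z of block_mid in the frame of pocket between 0.017 and 0.023 m and angle between block_mid's own z axis and vertical below 0.07 rad and angle between the x axis of block_mid and the x axis of pocket, either way round below 0.12 rad and contact force between each of the fingers, the arm and block below 0.05 N), for 0.2 s.
2. the slide is pulled out until its pointer is at the mark and held there (x of pointer in the frame of mark_nose between -0.004 and 0.004 m and linear speed of slide below 0.01 m/s and contact force between any of the fingers, the arm and slide above 1.5 N), for 0.5 s.
At the end, for the whole second after the job is handed in: The block lies flat on the pocket floor, carved face up (within 5 mm of centre, tilt under 4 degrees), untouched by the robot; the pointer is within 4 mm of the clip's nose along the slide, still, the robot holding the slide (over 1.5 N). Other things not moved over 20 mm (all of step 1 and all of step 2 and linear speed of block below 0.02 m/s); the arm keeps its last pose, push and grip.
It fails at once if the other block is disturbed (distance of spare from where it was at the start of the episode above 0.02 m).
It fails at once if the mallet is disturbed (distance of mallet from where it was at the start of the episode above 0.02 m).
It fails at once if the jar is disturbed (distance of jar from where it was at the start of the episode above 0.02 m).
It fails at once if the chisel is disturbed (distance of chisel from where it was at the start of the episode above 0.02 m).
It also fails if it takes over 54 s, if anything falls off the work surface, if the arm or the gripper's body presses on something with over 40 N, if the wrist force passes 120 N, or if a joint passes its speed limit or range.

## Working session

There is one attempt and no reset: what is moved stays moved. The work goes in short steps, Python scripts to look and compute and a tool call to move; the robot and the scene stay as the last step left them, time stands still between calls to the robot, and variables do not carry over. Pictures are saved under pics/ and viewed, at most 10 in all, crops included, and the job is handed in when it is done.

Besides the shell and the picture viewer there is one more tool, called after "Call:" as name(argument=value, ...) on one line, values as JSON. servo_tool: Moves the arm, as the interface text tells. Its arguments: {"type":"object","properties":{"targets":{"type":"array","items":{"type":"array","items":{"type":"array","items":{"type":"number"}}}}},"required":["targets"]}

```bash
mkdir -p pics; ls; python3 - <<'E'
from bench import arm
import cv2,numpy as np
for n in ["scene","side"]:
    cv2.imwrite(f"pics/{n}0.png",arm.get_image(n)[:,:,::-1])
    m=arm.camera_model(n);print(n,np.round(m["K"],1).tolist(),np.round(m["pose"],3).tolist(),[k for k in m])
o=arm.get_obs();print(o);print(arm.tip_extent);m=arm.camera_model("wrist");print(m)
cv2.imwrite("pics/wrist0.png",arm.get_image("wrist")[:,:,::-1])
E
```

```text
pics
scene [[582.0, 0.0, 318.9], [0.0, 582.0, 241.4], [0.0, 0.0, 1.0]] [[-0.054, -0.59, 0.805, 1574.8], [0.998, -0.044, 0.034, 60.722], [0.015, 0.806, 0.592, 824.564], [0.0, 0.0, 0.0, 1.0]] ['K', 'pose']
side [[440.1, 0.0, 314.5], [0.0, 440.1, 237.6], [0.0, 0.0, 1.0]] [[0.887, 0.351, -0.299, 288.907], [-0.461, 0.672, -0.579, -520.669], [-0.002, 0.652, 0.758, 792.836], [0.0, 0.0, 0.0, 1.0]] ['K', 'pose']
{'t': 0.1, 'joint_pos': array([-1.3150986 ,  0.47769728,  0.02236155,  1.55627867, -0.01150487,
        1.10928453, -0.08310598]), 'joint_velocities': array([ 0.00036688, -0.00167922,  0.00247851, -0.00294507, -0.00020147,
        0.00198934,  0.00018865]), 'tau': array([ 4.33545996e-03, -5.84098363e+01,  1.54027976e+00, -2.73315185e+01,
       -5.41150512e-02,  1.30829206e-02,  5.81408040e-05]), 'tcp_pos': array([240.0255996 , 630.3630997 , 232.82401199]), 'tool_rot': array([-8.26697936e-05,  1.80899421e-01,  9.83501300e-01, -7.65267053e-04]), 'contact_force': array([ 0.45309074, -0.14884915,  0.08155522]), 'moment': array([ 0.0083263 , -0.01258764,  0.05698776]), 'grasp_force': 0.0, 'finger_gap': 1.0007926686496695}
11.0
{'K': array([[371.64829954,   0.        , 320.70455367],
       [  0.        , 371.64829954, 238.76617127],
       [  0.        ,   0.        ,   1.        ]]), 'mount': array([[-5.86493528e-04,  9.63949923e-01,  2.66083075e-01,
         7.21215617e+01],
       [ 9.99999492e-01,  3.47367909e-04,  9.45749596e-04,
         1.51083431e+00],
       [ 8.19226529e-04,  2.66083495e-01, -9.63949637e-01,
        -1.52296657e+02],
       [ 0.00000000e+00,  0.00000000e+00,  0.00000000e+00,
         1.00000000e+00]])}
```

View pics/scene0.png

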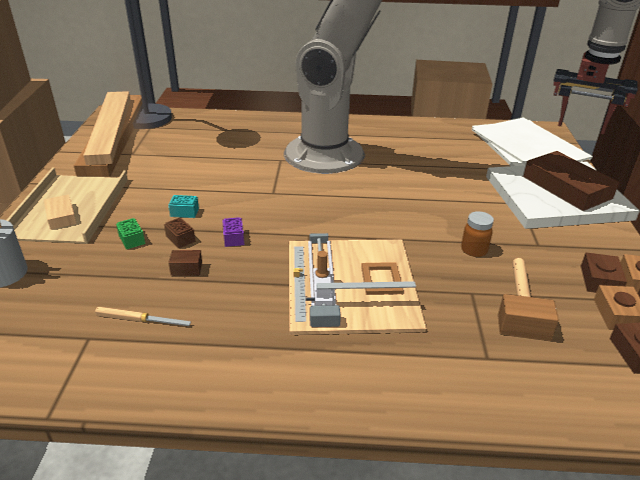

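View pics/side0.png

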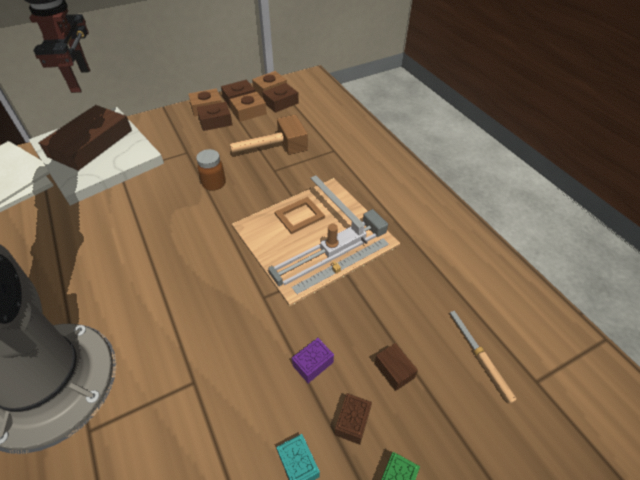

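The scene view shows two dark-wood blocks, at (180,232) and (186,262). Lookalikes are green (131,233), turquoise (184,206) and purple (233,231), plus a row of dark and pale blocks at the right edge, about (605,270). In the side view the dark pair is at (352,417), apparently carved, and (396,366), apparently plain. I'd take the one at (180,232); a close crop will confirm it, with the jig alongside.

```bash
cat > h.py <<'E'
import numpy as np,cv2
from bench import arm
from scipy.spatial.transform import Rotation as R
def rot(o): q=o["tool_rot"]; return R.from_quat([q[1],q[2],q[3],q[0]]).as_matrix()
def ray(n,uv,o=None):
    m=arm.camera_model(n);K=m["K"];a=(uv[0]-K[0,2])/K[0,0];b=(uv[1]-K[1,2])/K[1,1]
    if n=="wrist":
        r=np.hypot(a,b)+1e-12;s=np.sin(r)/r;d=np.array([a*s,-b*s,-np.cos(r)])
        T=np.eye(4);T[:3,:3]=rot(o);T[:3,3]=o["tcp_pos"];P=T@m["mount"]
    else: d=np.array([a,-b,-1.]);P=m["pose"]
    return P[:3,3],P[:3,:3]@d
def onz(n,uv,z,o=None):
    p,d=ray(n,uv,o);return p+d*(z-p[2])/d[2]
def proj(n,X,o=None):
    m=arm.camera_model(n);K=m["K"]
    if n=="wrist":
        T=np.eye(4);T[:3,:3]=rot(o);T[:3,3]=o["tcp_pos"];P=T@m["mount"]
    else: P=m["pose"]
    c=P[:3,:3].T@(np.asarray(X)-P[:3,3]);x,y,z=c[0],-c[1],-c[2]
    if n=="wrist":
        r=np.hypot(x,y)+1e-12;t=np.arctan2(r,z);return K[:2,2]+K[0,0]*t*np.array([x,y])/r
    return K[:2,2]+K[0,0]*np.array([x,y])/z
def snap(n,f):
    o=arm.get_obs();im=arm.get_image(n)[:,:,::-1].copy();cv2.imwrite(f"pics/{f}.png",im);return o,im
E
python3 - <<'E'
from h import *
s=cv2.imread("pics/scene0.png");d=cv2.imread("pics/side0.png")
def c(im,x,y,w,h,W,H): return cv2.resize(im[y:y+h,x:x+w],(W,H),interpolation=cv2.INTER_CUBIC)
top=np.hstack([c(s,150,210,80,60,400,300),c(d,310,330,120,90*1+30-30,400,300)])
bot=np.hstack([c(s,280,230,160,110,400,275),c(d,225,170,180,132,400,300)[:275]])
cv2.imwrite("pics/m.png",np.vstack([top,bot]))
for n,a in [("scene",[(180,230),(186,258),(290,240),(403,240),(425,328),(290,331)]),("side",[(352,412),(396,360),(233,227),(340,180),(399,240),(290,300)])]:
    for i,p in enumerate(a): print(n,p,onz(n,p,40 if i<2 else 12).round(0))
E
```

```text
scene (180, 230) [ 487. -309.   40.]
scene (186, 258) [ 590. -270.   40.]
scene (290, 240) [469. -55.  12.]
scene (403, 240) [449. 213.  12.]
scene (425, 328) [741. 238.  12.]
scene (290, 331) [768. -27.  12.]
side (352, 412) [ 463. -318.   40.]
side (396, 360) [ 582. -275.   40.]
side (233, 227) [440. 195.  12.]
side (340, 180) [749. 222.  12.]
side (399, 240) [768. -22.  12.]
side (290, 300) [473. -53.  12.]
```

View pics/m.png

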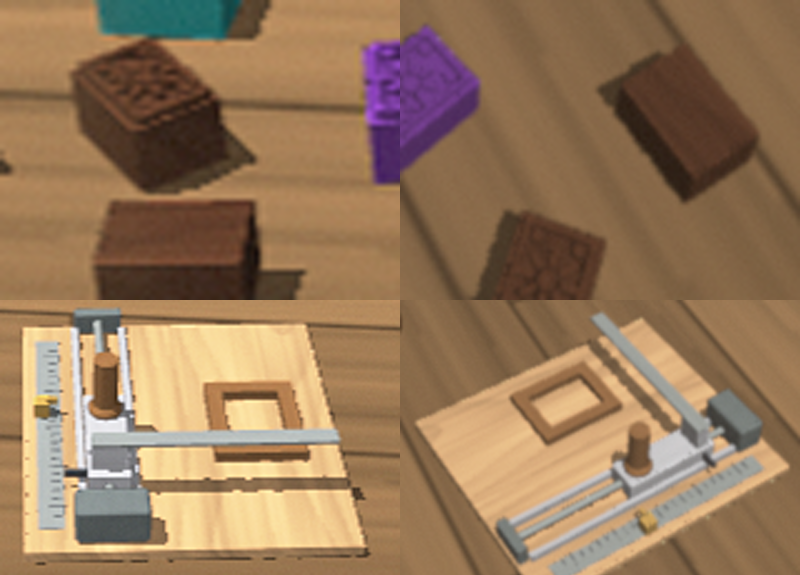

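Confirmed: the block at scene (180,230) and side (352,412) shows the carved flower, and the one at (186,258) has a plain back, so it is the spare. The target is near (475,-313), and the jig yaw is about 5°. I'll turn the tool to the jig's axes and fly over the jig first.

Call:
servo_tool(targets=[[[0,0,0,0,0,-0.14,0],[0,0,0,0,0,-0.14,0],[0,0,0,0,0,-0.14,0],[-0.22,-0.38,0,0,0,0,0],[-0.22,-0.38,0,0,0,0,0],[-0.22,-0.38,0,0,0,0,0],[-0.22,-0.38,0,0,0,0,0],[-0.22,-0.38,0,0,0,0,0]]])

```text
t: 0.95
tcp_pos: [365.0, 448.0, 233.5]
tool_rot: [-0.0, -0.038, 0.999, -0.0]
contact_force: [1.0, -0.4, 0.4]
finger_gap: 1.003
grasp_force: 0.0
```

Call:
servo_tool(targets=[[[-0.22,-0.38,0,0,0,0,0],[-0.22,-0.38,0,0,0,0,0],[-0.22,-0.38,0,0,0,0,0],[-0.22,-0.38,0,0,0,0,0],[-0.22,-0.38,0,0,0,0,0],[-0.22,-0.38,0,0,0,0,0],[-0.22,-0.38,0,0,0,0,0],[-0.22,-0.38,0,0,0,0,0]]])

```text
t: 1.75
tcp_pos: [563.5, 158.3, 233.6]
tool_rot: [-0.0, -0.038, 0.999, 0.0]
contact_force: [1.2, 0.8, -0.3]
finger_gap: 0.992
grasp_force: 0.0
```

```bash
python3 - <<'E'
from h import *
o,im=snap("wrist","w1");print(o["t"],o["tcp_pos"],rot(o).round(3).tolist())
for p in [(164,225),(180,218),(194,230),(179,236)]: print(onz("scene",p,36).round(0))
E
```

```text
1.75 [563.46306772 158.34716788 233.55738934] [[-0.997, -0.076, -0.0], [-0.076, 0.997, 0.0], [0.0, 0.0, -1.0]]
[ 464. -354.   36.]
[ 432. -323.   36.]
[ 479. -279.   36.]
[ 505. -308.   36.]
```

View pics/w1.png

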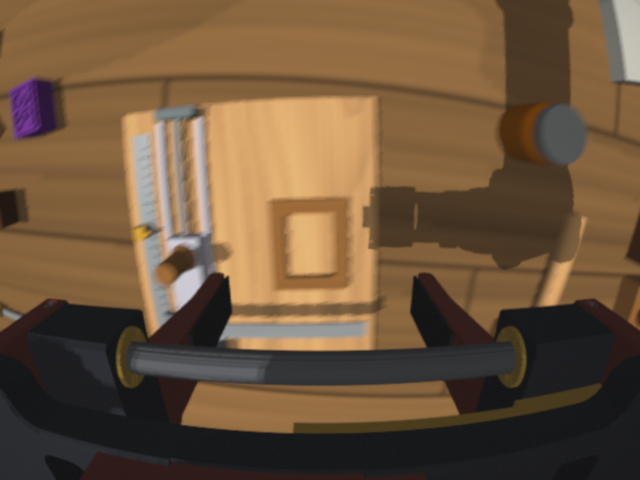

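The wrist view shows the pocket frame at about (311,244), the handle at (178,262), the brass clip at (145,232) and the straightedge at (300,330). I'll measure the pocket from its colour contour, then go to the block.

```bash
cat > pk.py <<'E'
from h import *
def pocket(im,o,box):
    x,y,w,h=box;s=im[y:y+h,x:x+w].astype(int)
    m=((s[:,:,2]-s[:,:,0]>45)&(s[:,:,2]<165)).astype(np.uint8)*255
    cs,hr=cv2.findContours(m,cv2.RETR_CCOMP,cv2.CHAIN_APPROX_NONE)
    hr=hr[0];par=max(range(len(cs)),key=lambda i:cv2.contourArea(cs[i]))
    # outer outline lies on wall top z=22; map to the plane first, then fit
    out=[]
    hole=max((i for i in range(len(cs)) if hr[i][3]==par),key=lambda i:cv2.contourArea(cs[i]),default=None)
    for i in (par,hole):
        if i is None: continue
        P=np.array([onz("wrist",p[0]+[x,y],22,o)[:2] for p in cs[i]],np.float32)
        out.append(cv2.minAreaRect(P))
    return out,m
E
python3 - <<'E'
from pk import *
o=arm.get_obs();im=cv2.imread("pics/w1.png")
print(im[244,280],im[244,311],im[244,360],im[210,310])
r,m=pocket(im,o,(255,185,110,117));print(r);cv2.imwrite("pics/mk.png",m)
print([onz("wrist",p,22,o).round(1) for p in [(272,200),(346,197),(349,286),(277,289)]])
E
```

```text
[ 55 102 150] [117 181 228] [ 98 151 200] [ 58 107 157]
[((603.854736328125, 142.45394897460938), (95.57642364501953, 77.48450469970703), 5.591498374938965), ((602.40234375, 141.61473083496094), (69.33551025390625, 53.75984573364258), 4.500199794769287)]
[array([560.1, 100.4,  22. ]), array([552.3, 173.7,  22. ]), array([646.8, 184.9,  22. ]), array([655.7, 108.6,  22. ])]
```

Call:
servo_tool(targets=[[[-0.1,-0.4,0,0,0,0,0],[0.1,-0.48,0,0,0,0,0],[0.13,-0.48,0,0,0,0,0],[0.13,-0.48,0,0,0,0,0],[0.13,-0.48,0,0,0,0,0],[0.13,-0.48,0,0,0,0,0],[0.13,-0.48,0,0,0,0,0],[0.13,-0.48,0,0,0,0,0]]])

```text
t: 2.6
tcp_pos: [512.9, -222.4, 233.7]
tool_rot: [0.0, -0.038, 0.999, 0.0]
contact_force: [1.6, 0.7, 0.8]
finger_gap: 0.999
grasp_force: 0.0
```

Call:
servo_tool(targets=[[[0.25,-0.43,0,0,0,0,0],[0.25,-0.43,0,0,0,0,0],[0,0,0,0,0,-0.13,0],[0,0,0,0,0,-0.13,0],[0,0,0,0,0,-0.13,0],[0,0,0,0,0,-0.13,0],[0,0,0,0,0,-0.13,0],[0,0,0,0,0,0,0]]])

```text
t: 3.4
tcp_pos: [470.2, -310.2, 233.5]
tool_rot: [-0.0, -0.37, 0.929, 0.0]
contact_force: [-0.8, -0.0, 0.5]
finger_gap: 0.998
grasp_force: 0.0
```

```bash
python3 - <<'E'
from h import *
o,im=snap("wrist","w2");print(o["t"],o["tcp_pos"])
print(proj("wrist",[470,-316,36],o))
E
```

```text
3.4 [ 470.20807305 -310.16379626  233.47576636]
[316.37455964 209.2035897 ]
```

View pics/w2.png

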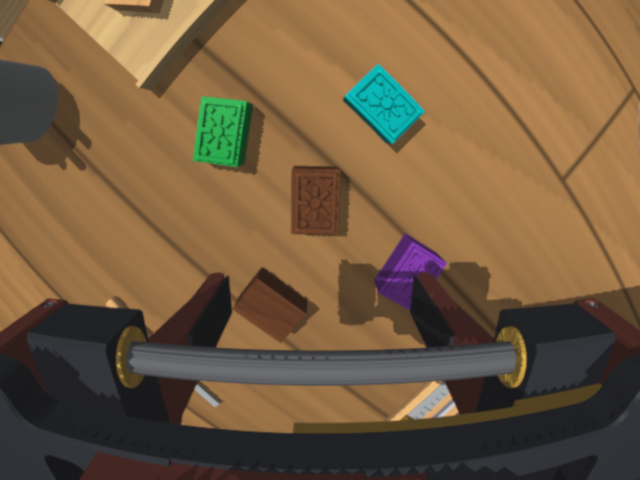

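The block is upright in the view at (316,201) with its flower face visible. Green, turquoise, purple and the spare (272,304) are all clear of the finger paths at about ±57 px.

```bash
python3 - <<'E'
from h import *
o=arm.get_obs();im=cv2.imread("pics/w2.png")
x,y,w,h=275,150,85,100;s=im[y:y+h,x:x+w].astype(int)
print(im[230,300],im[172,300],im[200,345],im[200,280],im[237,315],im[220,294])
m=((s[:,:,2]<125)&(s[:,:,2]-s[:,:,0]>15)).astype(np.uint8)*255
hsv=cv2.cvtColor(im[y:y+h,x:x+w],cv2.COLOR_BGR2HSV)
for row in (195,): print(hsv[row-y,::4].tolist())
b=im[y:y+h,x:x+w]
m=((hsv[:,:,0]<11)&(hsv[:,:,2]<135)).astype(np.uint8)*255
m=cv2.morphologyEx(m,cv2.MORPH_CLOSE,np.ones((5,5)));m=cv2.morphologyEx(m,cv2.MORPH_OPEN,np.ones((5,5)))
c=max(cv2.findContours(m,0,1)[0],key=cv2.contourArea)
print(cv2.boundingRect(c),cv2.contourArea(c))
P=np.array([onz("wrist",p[0]+[x,y],38,o)[:2] for p in c],np.float32);r=cv2.minAreaRect(P);print(r)
R_=rot(o);d=np.array([r[0][0],r[0][1],0])-o["tcp_pos"];d[2]=0;print(R_.T@d, np.degrees(np.arctan2(R_[1,1],R_[0,1])))
E
```

```text
[ 43  67 111] [ 42  64 104] [44 67 90] [ 69 113 152] [ 73 119 161] [ 41  63 103]
[[16, 138, 152], [15, 138, 148], [16, 136, 144], [16, 137, 149], [14, 141, 123], [11, 153, 108], [10, 146, 75], [11, 154, 106], [11, 155, 112], [11, 151, 83], [11, 154, 106], [11, 143, 75], [11, 156, 111], [11, 145, 79], [11, 153, 102], [11, 151, 101], [12, 146, 94], [15, 129, 89], [15, 127, 90], [15, 137, 153], [16, 140, 153], [16, 139, 138]]
(19, 18, 40, 43) 589.5
((460.5864562988281, -334.7183837890625), (33.80888748168945, 40.669090270996094), 20.436664581298828)
[ 2.37795306e+01 -1.12931178e+01 -7.74986848e-03] 133.18233038128292
```

```bash
python3 - <<'E'
from h import *
o=arm.get_obs();im=cv2.imread("pics/w2.png")
x,y,w,h=275,150,85,100
hsv=cv2.cvtColor(im[y:y+h,x:x+w],cv2.COLOR_BGR2HSV)
m=((hsv[:,:,0]<14)&(hsv[:,:,2]<128)).astype(np.uint8)*255
m=cv2.morphologyEx(m,cv2.MORPH_CLOSE,np.ones((5,5)));m=cv2.morphologyEx(m,cv2.MORPH_OPEN,np.ones((7,7)))
c=max(cv2.findContours(m,0,1)[0],key=cv2.contourArea)
print(cv2.boundingRect(c),cv2.contourArea(c))
for z in(36,40):
 P=np.array([onz("wrist",p[0]+[x,y],z,o)[:2] for p in c],np.float32);r=cv2.minAreaRect(P);print(r)
R_=rot(o);d=np.array([r[0][0],r[0][1],0])-o["tcp_pos"];d[2]=0;print(R_.T@d, np.degrees(np.arctan2(R_[1,1],R_[0,1])))
E
```

```text
(17, 17, 49, 68) 3124.0
((464.4964294433594, -322.01849365234375), (65.46772003173828, 45.409305572509766), 42.2639274597168)
((463.96783447265625, -322.4378967285156), (64.71902465820312, 44.88999557495117), 42.263919830322266)
[ 1.29100880e+01 -4.65238892e+00 -3.56182170e-03] 133.18233038128292
```

Call:
servo_tool(targets=[[[0.125,-0.045,0.3,0,0,0,0],[0,0,0.4,0,0,0,0],[0,0,0.4,0,0,0,0],[0,0,0.4,0,0,0,0],[0,0,0.2,0,0,0,0],[0,0,0,0,0,0,0]]])

```text
t: 4.05
tcp_pos: [462.3, -320.9, 60.7]
tool_rot: [-0.002, -0.368, 0.93, 0.002]
contact_force: [-0.3, -0.4, 0.4]
finger_gap: 1.001
grasp_force: 0.0
```

```bash
python3 - <<'E'
from h import *
o,im=snap("wrist","w3");print(o["t"],o["tcp_pos"],o["contact_force"])
for z in (36,):
  print([proj("wrist",p,o).round(0) for p in [[464.3,-322.2,40],[487.5,-300.5,36]]])
E
```

```text
4.05 [ 462.27146499 -320.86885259   60.66738156] [-0.3177575  -0.40802945  0.42034801]
[array([316., 285.]), array([316., 336.])]
```

View pics/w3.png

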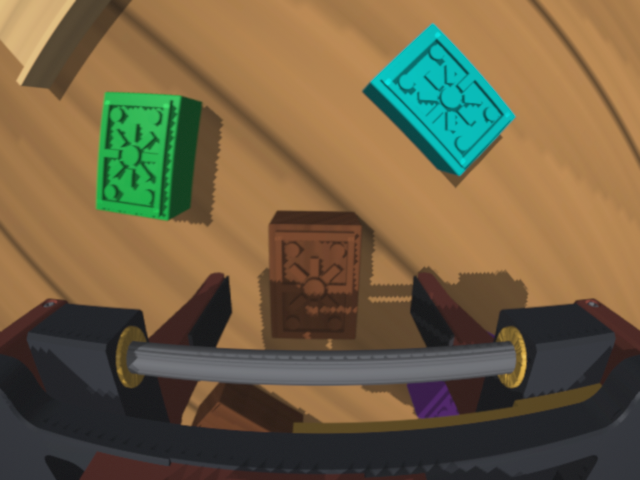

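The block's top is centred at (316,285), right where projected, and the fingers straddle it cleanly. Descending to grip.

Call:
servo_tool(targets=[[[-0.005,-0.02,0.2,0,0,0,0],[0,0,0.165,0,0,0,0],[0,0,0,0,0,0,0],[0,0,0,0,0,0,1],[0,0,0,0,0,0,1],[0,0,0,0,0,0,1],[0,0,0,0,0,0,1],[0,0,0,0,0,0,1]]])

```text
t: 4.9
tcp_pos: [466.2, -323.5, 27.6]
tool_rot: [0.0, -0.369, 0.929, -0.0]
contact_force: [-0.6, -0.6, 0.2]
finger_gap: 0.586
grasp_force: 0.0
```

Call:
servo_tool(targets=[[[0,0,0,0,0,0,1],[0,0,0,0,0,0,1],[0,0,0,0,0,0,1]]])

```text
t: 5.2
tcp_pos: [466.0, -323.3, 27.3]
tool_rot: [-0.0, -0.369, 0.929, 0.0]
contact_force: [-1.6, 0.7, 5.8]
finger_gap: 0.525
grasp_force: 29.9
```

Call:
servo_tool(targets=[[[0,0,-0.3,0,0,0,1],[0,0,-0.4,0,0,0,1],[0,0,-0.4,0,0,0.126,1],[0,0,-0.43,0,0,0.126,1],[0,0,0,0,0,0.126,1],[0,0,0,0,0,0.126,1],[0,0,0,0,0,0.126,1],[-0.1,0.2,0,0,0,0,1]]])

```text
t: 6.0
tcp_pos: [472.6, -305.1, 180.0]
tool_rot: [-0.0, -0.044, 0.999, -0.001]
contact_force: [0.6, 0.3, -1.5]
finger_gap: 0.522
grasp_force: 29.9
```

Call:
servo_tool(targets=[[[-0.17,0.4,0,0,0,0,1],[-0.17,0.45,0,0,0,0,1],[-0.17,0.45,0,0,0,0,1],[-0.17,0.45,0,0,0,0,1],[-0.17,0.45,0,0,0,0,1],[-0.17,0.45,0,0,0,0,1],[-0.17,0.45,0,0,0,0,1],[-0.17,0.45,0,0,0,0,1]]])

```text
t: 6.8
tcp_pos: [575.2, 65.9, 179.9]
tool_rot: [-0.0, -0.048, 0.999, -0.0]
contact_force: [0.5, -1.2, -1.3]
finger_gap: 0.521
grasp_force: 29.9
```

Call:
servo_tool(targets=[[[-0.17,0.45,0,0,0,0,1],[-0.14,0.4,0,0,0,0,1],[0,0,0,0,0,0,1],[0,0,0,0,0,0,1]]])

```text
t: 7.2
tcp_pos: [597.3, 152.7, 179.4]
tool_rot: [-0.0, -0.05, 0.999, -0.0]
contact_force: [-0.7, -0.9, -0.8]
finger_gap: 0.519
grasp_force: 29.9
```

```bash
python3 - <<'E'
from pk import *
o,im=snap("wrist","w4");print(o["t"],o["tcp_pos"],o["finger_gap"],rot(o).round(4).tolist())
print([proj("wrist",p,o).round(0) for p in [[603,142,22],[560,100,22],[552,174,22],[647,185,22],[656,108,22]]])
E
```

```text
7.2 [597.31298067 152.71033126 179.38254396] 0.5190383115927911 [[-0.995, -0.0994, -0.001], [-0.0994, 0.995, -0.0005], [0.001, -0.0004, -1.0]]
[array([307., 229.]), array([262., 174.]), array([351., 173.]), array([350., 281.]), array([264., 282.])]
```

View pics/w4.png

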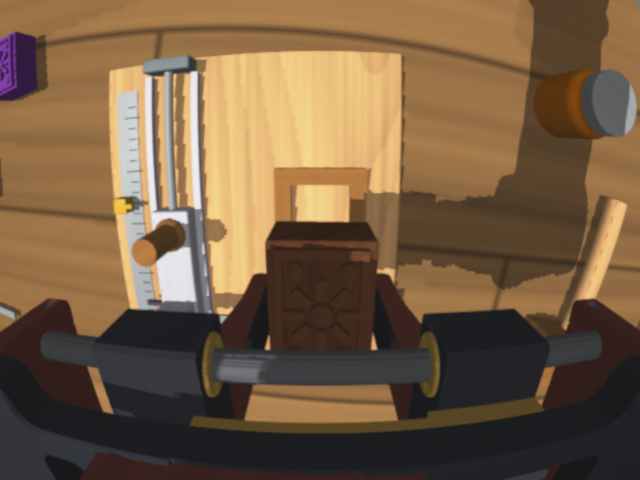

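The arm was still moving during the first pocket measurement, so that one was biased. In this view the pocket's far wall is at row 168, columns 274 to 369. The handle is at (160,240) and the clip at (127,205). I'll re-measure from a settled picture.

```bash
python3 - <<'E'
from pk import *
o,im=snap("wrist","w5");print(o["tcp_pos"])
x0,y0,x1,y1=255,150,390,215
s=im[y0:y1,x0:x1].astype(int)
hsv=cv2.cvtColor(im[y0:y1,x0:x1],cv2.COLOR_BGR2HSV)
for r in (174,178,195,205): print(r,im[r,264:300:2,1].tolist(),im[r,340:384:2,1].tolist())
for c in (300,320,340): print(c,im[155:215:2,c,1].tolist())
# block-hand top rim
for r in (270,290,310): print(r,im[r,256:300:2].sum(1).tolist() if 0 else im[r,258:300:2,2].tolist(),im[r,350:392:2,2].tolist())
E
```

```text
[597.39025832 150.83768641 179.55650515]
174 [195, 193, 189, 188, 187, 183, 149, 126, 126, 126, 125, 126, 126, 125, 125, 124, 125, 124] [123, 123, 124, 124, 124, 123, 123, 124, 124, 123, 124, 123, 123, 123, 122, 111, 124, 181, 192, 197, 198, 189]
178 [195, 193, 189, 188, 187, 184, 149, 123, 123, 123, 123, 122, 123, 123, 122, 123, 123, 123] [122, 122, 123, 122, 122, 123, 123, 122, 122, 122, 122, 122, 122, 123, 121, 111, 141, 186, 192, 196, 196, 188]
195 [195, 194, 189, 186, 188, 185, 164, 127, 122, 123, 123, 124, 125, 127, 118, 102, 113, 148] [187, 189, 185, 178, 178, 179, 123, 122, 121, 121, 120, 120, 104, 75, 81, 105, 105, 105, 108, 110, 108, 102]
205 [194, 193, 189, 187, 187, 185, 168, 129, 123, 122, 123, 123, 124, 127, 120, 101, 114, 171] [186, 187, 185, 178, 175, 133, 72, 72, 69, 69, 69, 69, 71, 72, 84, 104, 104, 104, 107, 109, 106, 100]
300 [194, 195, 195, 194, 195, 195, 163, 122, 128, 125, 123, 123, 122, 123, 126, 158, 186, 190, 192, 193, 196, 196, 198, 200, 200, 200, 185, 170, 178, 181]
320 [205, 205, 205, 206, 206, 205, 171, 123, 127, 124, 123, 122, 122, 122, 125, 175, 207, 208, 209, 209, 208, 208, 209, 209, 209, 209, 210, 209, 209, 209]
340 [190, 191, 191, 190, 190, 189, 160, 121, 127, 124, 123, 123, 122, 122, 124, 162, 187, 188, 187, 187, 187, 186, 186, 186, 186, 186, 186, 186, 186, 186]
270 [239, 239, 237, 234, 154, 64, 62, 60, 63, 67, 67, 65, 56, 60, 61, 63, 63, 64, 66, 66, 66] [65, 66, 67, 66, 62, 57, 61, 66, 67, 67, 67, 66, 66, 118, 214, 222, 224, 232, 236, 237, 236]
290 [58, 59, 56, 39, 37, 62, 62, 61, 62, 66, 66, 66, 56, 60, 62, 62, 62, 51, 53, 62, 59] [56, 62, 62, 63, 62, 56, 66, 67, 67, 67, 67, 66, 62, 37, 45, 57, 58, 58, 58, 59, 59]
310 [27, 26, 25, 23, 27, 52, 62, 61, 61, 66, 66, 66, 59, 50, 50, 49, 49, 50, 50, 51, 51] [50, 51, 50, 50, 50, 63, 67, 67, 67, 67, 66, 65, 46, 25, 24, 23, 26, 32, 52, 57, 58]
```

```bash
python3 - <<'E'
from h import *
o=arm.get_obs();f=lambda p,z=22:onz("wrist",p,z,o)[:2]
L,Rr,R2=f((276,176)),f((370,176)),f((372.5,176));print("widths",np.linalg.norm(L-Rr),np.linalg.norm(L-R2))
a,b=f((285,167)),f((355,167));e=b-a;print("far edge",a,b,"jig x yaw",np.degrees(np.arctan2(-e[0],e[1])))
ia,ib=f((300,185)),f((340,184.8));print("inner",ia,ib,"wall",np.linalg.norm((a+b)/2-(ia+ib)/2))
# board far edge/left edge
for c in (230,300,380):
    g=cv2.imread("pics/w5.png")[:,:,1].astype(int);print(c,g[40:66,c].tolist())
for w in (Rr,R2):
    m=(L+w)/2; yaw=np.radians(5.5);ux=np.array([np.cos(yaw),np.sin(yaw)]);uy=np.array([-ux[1],ux[0]])
    far=(a+b)/2; P=far+ux*48+uy*np.dot(m-far,uy);print("pocket",P)
t=rot(o)[:,1];print("tool y",np.degrees(np.arctan2(t[1],t[0]))-90)
# held block rim: top surface at tool z = block top
zt=o["tcp_pos"][2]-27.3+40
for r in (290,310): 
    l,rr=f((267.5,r),zt),f((375,r),zt);print("held",l,rr,np.linalg.norm(l-rr),(l+rr)/2, rot(o)[:2,:2].T@((l+rr)/2-o["tcp_pos"][:2]))
E
```

```text
widths 78.85546819635293 80.97849558211495
far edge [552.18222396 116.30977145] [546.66697308 174.42539011] jig x yaw 5.421210984246067
inner [566.24778246 130.11963637] [562.90433717 163.49808035] wall 15.219857439123654
230 [108, 109, 109, 109, 109, 109, 109, 110, 112, 113, 114, 116, 117, 119, 133, 165, 190, 198, 200, 200, 200, 201, 200, 200, 201, 200]
300 [111, 110, 109, 108, 107, 108, 108, 109, 109, 110, 119, 151, 183, 198, 200, 201, 200, 201, 202, 201, 202, 202, 202, 202, 202, 202]
380 [78, 84, 91, 99, 105, 112, 113, 113, 112, 110, 109, 115, 140, 167, 179, 182, 182, 181, 181, 181, 181, 181, 181, 180, 180, 179]
pocket [596.96185984 152.47891106]
pocket [596.86011799 153.53554055]
tool y 5.46009387172208
held [588.31182166 128.05651661] [584.10407498 172.00846364] 44.15290228348525 [586.20794832 150.03249013] [11.18739932  1.22289173]
held [597.51553724 128.44022771] [593.21055578 173.3738549 ] 45.13938101417881 [595.36304651 150.9070413 ] [1.99062772 1.22234486]
```

Call:
servo_tool(targets=[[[0,0.008,0.35,0,0,0,1],[0,0,0.35,0,0,0,1],[0,0,0.35,0,0,0,1],[0,0,0,0,0,0,1],[0,0,0,0,0,0,1],[0,0,0,0,0,0,1]]])

```text
t: 7.9
tcp_pos: [599.1, 151.9, 77.3]
tool_rot: [0.002, -0.048, 0.999, 0.0]
contact_force: [0.6, 0.3, -0.1]
finger_gap: 0.524
grasp_force: 29.9
```

```bash
python3 - <<'E'
from h import *
o,im=snap("wrist","w6");print(o["t"],o["tcp_pos"],o["finger_gap"])
cv2.imwrite("pics/w6c.png",cv2.resize(im[150:400,200:450],(600,600),interpolation=cv2.INTER_CUBIC))
E
```

```text
7.9 [599.13623031 151.90277402  77.28041245] 0.5243286755520252
```

View pics/w6c.png

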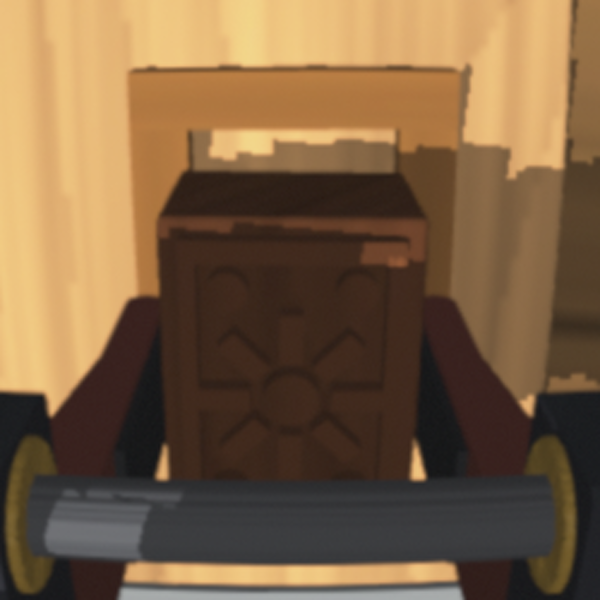

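The crop shows the held block over the pocket. Its lower far edge is at crop row 173 (columns 185 to 403), the pocket's inner far edge at row 129 (columns 189 to 398), and the outer far edge at row 68 (columns 130 to 460). Lateral centring looks good; next I'll compute the fore-aft offset.

```bash
python3 - <<'E'
from h import *
o=arm.get_obs();print(o["tcp_pos"]);Rm=rot(o)
q=lambda c,r:(200+c/2.4-.3,150+r/2.4-.3)
T=lambda c,r,z:(Rm.T@(onz("wrist",q(c,r),z,o)-o["tcp_pos"]))[:2].round(1)
zb=o["tcp_pos"][2]-27.3
print("outer far",T(130,68,22),T(460,68,22),"inner far",T(189,129,22),T(398,129,22))
print("blk low far",T(185,173,zb),T(403,173,zb),"top far",T(160,217,zb+36),T(425,217,zb+36))
E
```

```text
[599.17843659 152.23247569  77.39021722]
outer far [ 49.9 -36.8] [49.9 40.9] inner far [ 35.1 -23.1] [35.1 26.4]
blk low far [ 30.8 -20.9] [30.8 24.3] top far [ 31.4 -20.9] [31.4 23.6]
```

Call:
servo_tool(targets=[[[0.023,0.003,0,0,0,0,1],[0,0,0.12,0,0,0,1],[0,0,0.06,0,0,0,1],[0,0,0.06,0,0,0,1],[0,0,0.05,0,0,0,1],[0,0,0.04,0,0,0,1],[0,0,0.03,0,0,0,1],[0,0,0,0,0,0,1]]])

```text
t: 8.75
tcp_pos: [598.6, 153.1, 42.2]
tool_rot: [0.003, -0.048, 0.999, 0.001]
contact_force: [-0.5, -0.9, 20.9]
finger_gap: 0.524
grasp_force: 30.0
```

Call:
servo_tool(targets=[[[0,0,0.015,0,0,0,1],[0,0,0,0,0,0,1],[0,0,0,0,0,0,1]]])

```text
t: 9.05
tcp_pos: [598.6, 153.1, 42.1]
tool_rot: [0.003, -0.048, 0.999, 0.001]
contact_force: [-5.9, -2.0, 31.9]
finger_gap: 0.52
grasp_force: 30.0
```

```bash
python3 - <<'E'
from h import *
o,im=snap("wrist","w7");print(o["t"],o["tcp_pos"],o["contact_force"],o["moment"])
s=arm.get_image("side")[:,:,::-1]
a=cv2.resize(im[170:420,200:450],(480,480),interpolation=cv2.INTER_CUBIC)
b=cv2.resize(s[170:290,230:310+0],(320,480),interpolation=cv2.INTER_CUBIC)
cv2.imwrite("pics/w7c.png",np.hstack([a,b]))
E
```

```text
9.05 [598.62262248 153.06610024  42.12467606] [-5.93825923 -1.95108798 31.89313849] [-0.43310428  1.47039158 -0.04645753]
```

View pics/w7c.png

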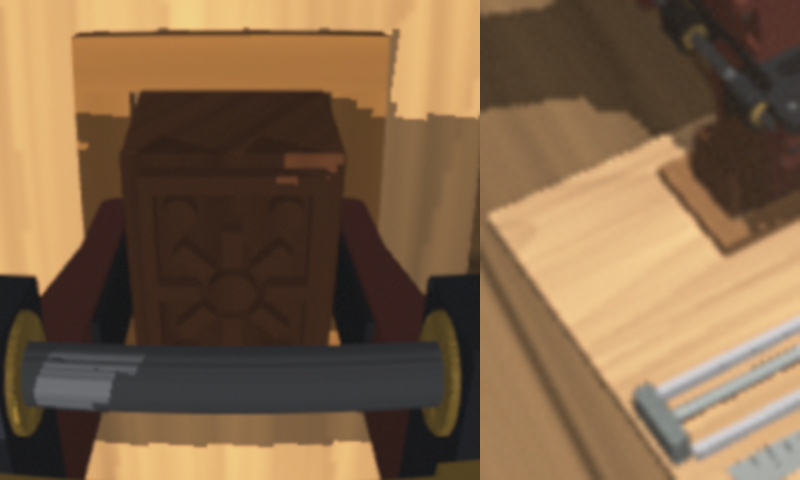

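```bash
python3 - <<'E'
from h import *
o=arm.get_obs();Rm=rot(o)
q=lambda c,r:(200+c/1.92-.3,170+r/1.92-.3)
T=lambda c,r,z:(Rm.T@(onz("wrist",q(c,r),z,o)-o["tcp_pos"]))[:2].round(1)
print("outer",T(73,35,22),T(392,35,22))
for z in (14,18,22,24): print("low far",z,T(137,92,z),T(328,92,z))
for z in (46,48,50,52,54,56): print("top far",z,T(122,152,z),T(345,152,z))
g=cv2.imread("pics/w7.png").astype(int)
for c in (262,266,270,300,330,372,380):print(c,g[184:256:2,c,2].tolist())
E
```

```text
outer [ 49.  -38.3] [49.  40.4]
low far 14 [ 32.8 -23.8] [32.7 25.8]
low far 18 [ 33.6 -23.2] [33.6 25.3]
low far 22 [ 34.5 -22.7] [34.5 24.7]
low far 24 [ 34.9 -22.4] [34.9 24.4]
top far 46 [ 26.2 -23.2] [26.2 25.7]
top far 48 [ 26.9 -22.8] [26.8 25.3]
top far 50 [ 27.5 -22.5] [27.4 25. ]
top far 52 [ 28.1 -22.2] [28.  24.7]
top far 54 [ 28.7 -21.8] [28.7 24.3]
top far 56 [ 29.3 -21.5] [29.3 24. ]
262 [237, 183, 120, 179, 181, 179, 177, 176, 174, 174, 173, 173, 173, 174, 174, 177, 178, 177, 178, 178, 177, 178, 177, 150, 98, 97, 97, 97, 98, 98, 97, 93, 86, 77, 74, 72]
266 [235, 176, 122, 179, 181, 179, 177, 175, 174, 174, 173, 172, 172, 173, 175, 177, 177, 171, 169, 169, 171, 172, 171, 145, 98, 95, 88, 75, 66, 63, 61, 59, 61, 61, 59, 58]
270 [232, 169, 125, 179, 180, 178, 178, 175, 175, 173, 172, 172, 172, 173, 175, 177, 176, 143, 115, 108, 81, 64, 61, 59, 59, 57, 57, 59, 60, 60, 60, 60, 59, 58, 55, 56]
300 [236, 134, 136, 180, 181, 177, 176, 174, 173, 172, 172, 171, 171, 172, 173, 174, 145, 68, 55, 57, 60, 59, 59, 57, 55, 54, 56, 56, 57, 57, 54, 46, 47, 55, 56, 55]
330 [222, 102, 141, 180, 180, 177, 175, 173, 172, 172, 170, 170, 171, 172, 173, 173, 142, 64, 55, 56, 56, 56, 55, 54, 55, 55, 51, 51, 53, 56, 57, 52, 50, 56, 57, 58]
372 [213, 113, 135, 180, 179, 176, 174, 172, 171, 170, 171, 170, 170, 169, 170, 171, 169, 135, 102, 78, 77, 72, 66, 58, 58, 59, 57, 57, 55, 56, 58, 60, 62, 91, 106, 107]
380 [216, 117, 129, 180, 179, 177, 174, 172, 170, 170, 171, 171, 170, 170, 170, 171, 172, 170, 153, 97, 95, 95, 95, 95, 95, 95, 95, 95, 95, 95, 94, 93, 89, 84, 83, 83]
```

The block has pitched about 9° in the grip. Its far lower edge is caught on the pocket's far wall, at crop row 92, so my fore-aft shift was too large. I'll lift a little, shift back about 3 mm and press it flat again.

Call:
servo_tool(targets=[[[0,0,-0.08,0,0,0,1],[-0.03,0,0,0,0,0,1],[0,0,0,0,0,0,1],[0,0,0.04,0,0,0,1],[0,0,0.03,0,0,0,1],[0,0,0.02,0,0,0,1],[0,0,0,0,0,0,1]]])

```text
t: 9.85
tcp_pos: [599.5, 152.9, 40.8]
tool_rot: [0.001, -0.048, 0.999, 0.001]
contact_force: [-12.4, -2.5, 40.7]
finger_gap: 0.526
grasp_force: 30.0
```

```bash
python3 - <<'E'
from h import *
o,im=snap("wrist","w8");print(o["t"],o["tcp_pos"],o["contact_force"],o["moment"])
g=im.astype(int)
for c in (262,270,300,330,372):print(c,g[176:266:2,c,2].tolist())
E
```

```text
9.85 [599.50428513 152.85694067  40.79572122] [-12.40277779  -2.45239818  40.7083743 ] [-0.74449054  2.64440841  0.04073468]
262 [238, 238, 238, 238, 216, 109, 174, 181, 179, 177, 175, 174, 174, 173, 173, 172, 173, 174, 177, 179, 177, 176, 176, 177, 178, 177, 176, 176, 174, 116, 97, 98, 96, 95, 90, 80, 67, 64, 65, 65, 66, 67, 73, 71, 76]
270 [234, 234, 235, 234, 204, 108, 175, 182, 180, 178, 176, 175, 175, 172, 172, 172, 172, 175, 176, 178, 164, 108, 83, 67, 62, 59, 59, 58, 56, 55, 58, 60, 59, 60, 59, 57, 69, 56, 54, 55, 55, 54, 56, 58, 58]
300 [240, 240, 240, 240, 185, 108, 178, 180, 179, 177, 176, 174, 172, 171, 171, 170, 172, 173, 175, 166, 77, 55, 56, 60, 60, 60, 59, 56, 54, 54, 56, 57, 57, 56, 52, 50, 75, 93, 75, 56, 51, 52, 55, 62, 62]
330 [236, 236, 236, 229, 132, 105, 177, 180, 178, 175, 174, 173, 172, 171, 170, 171, 171, 172, 173, 164, 74, 55, 56, 57, 57, 55, 54, 55, 55, 52, 51, 52, 55, 57, 58, 59, 78, 72, 58, 58, 52, 51, 54, 61, 61]
372 [225, 224, 224, 218, 125, 105, 174, 180, 178, 174, 173, 171, 170, 170, 171, 170, 169, 169, 171, 172, 151, 86, 65, 61, 58, 57, 57, 56, 58, 59, 57, 57, 56, 58, 59, 61, 84, 105, 107, 108, 104, 70, 68, 74, 73]
```

Sideways and down forces suggest it's touching the near wall while still slightly pitched. I'll relieve the preload and open so it can settle under gravity, then look.

Call:
servo_tool(targets=[[[0.01,0,-0.02,0,0,0,1],[0,0,0,0,0,0,1],[0,0,0,0,0,0,0.2],[0,0,0,0,0,0,0.2],[0,0,0,0,0,0,0.2],[0,0,0,0,0,0,0.2],[0,0,0,0,0,0,0.2]]])

```text
t: 10.6
tcp_pos: [596.9, 152.6, 38.1]
tool_rot: [-0.0, -0.048, 0.999, -0.0]
contact_force: [0.2, -0.1, -1.4]
finger_gap: 0.8
grasp_force: 0.0
```

```bash
python3 - <<'E'
from h import *
o,im=snap("wrist","w9");print(o["t"],o["tcp_pos"],o["contact_force"],o["finger_gap"])
s=arm.get_image("side")[:,:,::-1]; c=arm.get_image("scene")[:,:,::-1]
a=cv2.resize(im[170:420,200:450],(480,480),interpolation=cv2.INTER_CUBIC)
b=cv2.resize(s[170:250,255:335],(320,240),interpolation=cv2.INTER_CUBIC)
d=cv2.resize(c[240:310,340:433],(320,240),interpolation=cv2.INTER_CUBIC)
cv2.imwrite("pics/w9c.png",np.hstack([a,np.vstack([b,d])]))
E
```

```text
10.6 [596.94270429 152.60253755  38.1175441 ] [ 0.21995849 -0.07339519 -1.44404234] 0.7995997625521085
```

View pics/w9c.png

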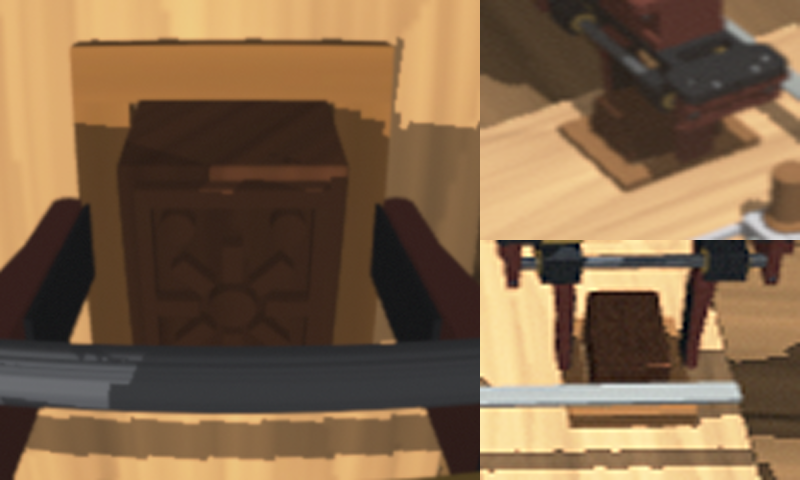

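This view, my tenth and last, shows the released block inside the frame. Its far low edge is at crop row 102 and its top far edge at row 165. I'll check the tilt with numbers.

```bash
python3 - <<'E'
from h import *
o=arm.get_obs();Rm=rot(o);im=cv2.imread("pics/w9.png")
q=lambda c,r:(200+c/1.92-.3,170+r/1.92-.3)
T=lambda c,r,z:(Rm.T@(onz("wrist",q(c,r),z,o)-o["tcp_pos"]))[:2].round(1)
print("outer",T(72,44,22),T(392,44,22))
for z in (12,22): print("low far",z,T(135,102,z),T(330,102,z))
for z in (44,48,52,56,60): print("top far",z,T(119,165,z),T(347,165,z))
# seated prediction, in tool coords relative to pocket c
for cx in (0,1,2):
  P=lambda x,y,z:(np.array(proj("wrist",o["tcp_pos"]+Rm@np.array([x,y,o["tcp_pos"][2]-z]),o))-[200,170])*1.92
  print(cx,"outer",P(cx+48,-39,22).round(),"inner",P(cx+34,-25,22).round(),"blk top far",P(cx+32,-23,48).round(),P(cx+32,23,48).round(),"carve",P(cx+32,-23,52).round())
E
```

```text
outer [ 47.3 -37.9] [47.2 39.7]
low far 12 [ 30.4 -24.2] [30.4 26.2]
low far 22 [ 32.7 -22.8] [32.7 24.8]
top far 44 [ 23.7 -23.7] [23.7 26. ]
top far 48 [ 25.  -23.1] [25.  25.3]
top far 52 [ 26.3 -22.4] [26.3 24.6]
top far 56 [ 27.6 -21.7] [27.6 24. ]
top far 60 [ 28.9 -21. ] [28.9 23.3]
0 outer [67. 41.] inner [125.  96.] blk top far [117. 133.] [337. 133.] carve [114. 138.]
1 outer [67. 37.] inner [125.  92.] blk top far [117. 128.] [337. 128.] carve [114. 133.]
2 outer [67. 32.] inner [125.  88.] blk top far [117. 124.] [337. 123.] carve [114. 129.]
```

The block is still pitched about 9° with its far edge perched on the wall, and there is roughly 5 mm of free room on the near side. I'll regrip it higher, lift it clear, shift back 3 mm, and set it down so the near edge lands first and pressing flattens it.

Call:
servo_tool(targets=[[[0,0,-0.06,0,0,0,0.2],[0,0,0,0,0,0,0.2],[0,0,0,0,0,0,1],[0,0,0,0,0,0,1],[0,0,0,0,0,0,1],[0,0,0,0,0,0,1],[0,0,0,0,0,0,1]]])

```text
t: 11.45
tcp_pos: [597.2, 152.7, 44.6]
tool_rot: [-0.0, -0.048, 0.999, -0.0]
contact_force: [-0.5, -0.7, -0.3]
finger_gap: 0.521
grasp_force: 30.0
```

Call:
servo_tool(targets=[[[0,0,-0.1,0,0,0,1],[0,0,-0.1,0,0,0,1],[-0.03,0,0,0,0,0,1],[0,0,0,0,0,0,1],[0,0,0,0,0,0,1]]])

```text
t: 11.95
tcp_pos: [600.3, 152.9, 64.6]
tool_rot: [-0.0, -0.048, 0.999, 0.0]
contact_force: [-0.5, 0.2, -1.7]
finger_gap: 0.523
grasp_force: 30.0
```

```bash
python3 - <<'E'
from h import *
o,im=snap("wrist","w10");print(o["t"],o["tcp_pos"],o["contact_force"],o["finger_gap"])
g=im.astype(int)
for c in (275,300,330,360):print(c,g[170:270:2,c,2].tolist())
for r in (190,200,225,235,245,255):print(r,g[r,230:285:2,2].tolist(),g[r,355:415:2,2].tolist())
E
```

```text
11.95 [600.2814959  152.93762128  64.60878254] [-0.45394229  0.23612543 -1.67680413] 0.5231364712289728
275 [236, 236, 236, 236, 179, 150, 183, 181, 179, 178, 177, 175, 174, 174, 174, 176, 178, 178, 145, 93, 91, 95, 97, 94, 81, 61, 58, 58, 56, 57, 58, 58, 57, 57, 60, 60, 60, 59, 57, 49, 51, 55, 55, 55, 52, 52, 55, 62, 63, 62]
300 [241, 241, 241, 239, 144, 157, 182, 181, 178, 177, 176, 175, 173, 173, 173, 175, 177, 181, 223, 241, 241, 241, 241, 241, 207, 61, 57, 57, 60, 60, 60, 58, 55, 54, 55, 52, 48, 48, 48, 47, 51, 56, 56, 55, 52, 51, 55, 61, 62, 61]
330 [237, 237, 237, 221, 114, 157, 182, 179, 177, 175, 174, 173, 173, 172, 173, 175, 176, 179, 220, 223, 145, 144, 144, 143, 114, 55, 55, 57, 57, 55, 55, 55, 55, 55, 52, 52, 55, 58, 58, 56, 53, 59, 58, 57, 52, 51, 54, 62, 61, 63]
360 [222, 222, 222, 220, 141, 167, 182, 180, 177, 175, 173, 173, 173, 172, 171, 172, 174, 177, 203, 151, 126, 127, 126, 126, 103, 53, 51, 56, 58, 58, 57, 56, 56, 56, 56, 56, 59, 60, 58, 58, 72, 96, 101, 98, 62, 50, 57, 64, 63, 62]
190 [232, 233, 231, 229, 228, 227, 227, 227, 221, 183, 177, 178, 178, 179, 178, 1
[... 898 characters left out ...]
56, 58, 60, 60, 61] [56, 56, 57, 56, 56, 57, 57, 58, 60, 68, 94, 95, 95, 95, 96, 97, 98, 99, 107, 131, 130, 130, 131, 133, 135, 137, 135, 130, 125, 120]
245 [230, 231, 232, 231, 229, 228, 228, 227, 227, 224, 192, 179, 176, 174, 173, 171, 173, 154, 67, 60, 60, 60, 60, 58, 57, 55, 49, 47] [59, 60, 60, 59, 57, 54, 54, 57, 58, 60, 59, 81, 94, 96, 96, 98, 99, 100, 114, 131, 129, 129, 131, 133, 135, 135, 132, 127, 121, 118]
255 [229, 231, 232, 231, 229, 228, 227, 227, 227, 226, 206, 179, 176, 173, 173, 171, 154, 72, 59, 57, 56, 54, 55, 56, 57, 58, 59, 58] [100, 100, 99, 100, 102, 104, 107, 108, 108, 106, 106, 95, 85, 96, 97, 97, 100, 100, 123, 130, 129, 129, 131, 133, 134, 134, 130, 125, 119, 118]
```

```bash
python3 - <<'E'
from h import *
o=arm.get_obs();Rm=rot(o)
T=lambda p,z:(Rm.T@(onz("wrist",p,z,o)-o["tcp_pos"]))[:2].round(1)
print("outer",T((300,178),22),"inner",T((300,205.5),22),"sides",T((249,195),22),T((395,195),22))
for z in (36,40,42,44):print("low",z,T((272.5,219),z),T((370.5,219),z))
for z in (72,75,78):print("top",z,T((264,249),z),T((377,249),z))
E
```

```text
outer [50.9 -9.9] inner [ 36.2 -10.1] sides [ 42.1 -37.4] [42.1 40.8]
low 36 [ 32.  -23.2] [31.9 25.9]
low 40 [ 32.8 -22.6] [32.8 25.3]
low 42 [ 33.3 -22.4] [33.3 25.1]
low 44 [ 33.7 -22.1] [33.7 24.8]
top 72 [ 27.3 -22.3] [27.3 24.1]
top 75 [ 28.2 -21.8] [28.2 23.6]
top 78 [ 29.1 -21.3] [29.1 23.1]
```

Clearances now come out at 3.2 mm on the far side and 1.6 mm on the near side, with lateral centring within 0.5 mm. Lowering and pressing gently.

Call:
servo_tool(targets=[[[0.003,0.003,0.1,0,0,0,1],[0,0,0.08,0,0,0,1],[0,0,0.02,0,0,0,1],[0,0,0.02,0,0,0,1],[0,0,0.02,0,0,0,1],[0,0,0,0,0,0,1]]])

```text
t: 12.6
tcp_pos: [598.8, 153.1, 41.6]
tool_rot: [-0.001, -0.048, 0.999, 0.0]
contact_force: [-7.6, -2.1, 17.1]
finger_gap: 0.521
grasp_force: 30.0
```

Call:
servo_tool(targets=[[[0,0,0.015,0,0,0,1],[0,0,0.01,0,0,0,1],[0,0,0,0,0,0,1]]])

```text
t: 12.9
tcp_pos: [598.6, 153.1, 39.3]
tool_rot: [-0.001, -0.048, 0.999, 0.0]
contact_force: [-9.3, -1.5, 19.0]
finger_gap: 0.521
grasp_force: 30.0
```

```bash
cat > meas.py <<'E'
from h import *
def run(name):
    o,im=snap("wrist",name);print(o["t"],o["tcp_pos"].round(1),o["contact_force"].round(1),o["moment"].round(2),o["finger_gap"].round(3))
    g=im.astype(int)
    for c in (300,330,360):print(c,g[170:280:2,c,2].tolist())
    for r in (195,235,245):print(r,g[r,225:285:2,2].tolist(),g[r,355:420:2,2].tolist())
E
python3 -c "import meas;meas.run('w11')"
```

```text
Traceback (most recent call last):
  File "meas.py", line 3, in run
    o,im=snap("wrist",name);print(o["t"],o["tcp_pos"].round(1),o["contact_force"].round(1),o["moment"].round(2),o["finger_gap"].round(3))
                                                                                                                ^^^^^^^^^^^^^^^^^^^^^
AttributeError: 'float' object has no attribute 'round'
```

```bash
sed -i 's/,o\["finger_gap"\].round(3)//' meas.py; python3 -c "import meas;meas.run('w11')"
```

```text
12.95 [598.6 153.1  39.3] [-9.4 -1.8 19.8] [-0.34  1.89 -0.03]
300 [239, 239, 239, 239, 239, 239, 239, 239, 220, 110, 164, 180, 178, 175, 173, 172, 171, 170, 169, 170, 170, 171, 173, 175, 167, 85, 51, 52, 52, 51, 48, 49, 50, 48, 44, 51, 84, 94, 65, 54, 48, 56, 62, 63, 62, 61, 59, 54, 49, 51, 57, 61, 62, 61, 59]
330 [235, 235, 236, 235, 235, 235, 236, 235, 173, 94, 163, 179, 177, 175, 172, 171, 170, 170, 169, 169, 169, 170, 172, 174, 155, 73, 50, 50, 49, 48, 48, 46, 47, 50, 51, 56, 87, 99, 100, 69, 49, 56, 61, 63, 61, 62, 60, 58, 58, 58, 58, 58, 58, 58, 58]
360 [224, 223, 224, 223, 224, 223, 223, 222, 186, 104, 172, 179, 176, 174, 172, 171, 169, 169, 170, 170, 168, 168, 169, 171, 155, 72, 49, 51, 51, 49, 49, 50, 51, 51, 51, 54, 86, 100, 100, 93, 53, 83, 106, 107, 107, 107, 80, 58, 56, 54, 54, 55, 54, 52, 54]
195 [226, 225, 225, 225, 224, 217, 182, 178, 177, 177, 177, 177, 177, 177, 178, 178, 178, 178, 178, 177, 178, 177, 177, 177, 177, 177, 176, 177, 177, 177] [174, 175, 175, 175, 175, 176, 175, 175, 175, 175, 175, 174, 174, 175, 174, 175, 175, 175, 175, 175, 174, 175, 175, 175, 161, 134, 145, 220, 228, 229, 231, 233, 233]
235 [227, 225, 225, 225, 225, 224, 207, 116, 98, 104, 115, 115, 99, 94, 93, 95, 95, 96, 96, 97, 92, 60, 53, 54, 53, 52, 53, 52, 51, 49] [49, 50, 50, 52, 51, 50, 51, 50, 49, 51, 68, 93, 95, 95, 93, 93, 94, 94, 95, 109, 165, 172, 175, 164, 133, 132, 207, 224, 164, 133, 137, 136, 134]
245 [228, 226, 225, 225, 225, 225, 219, 140, 96, 96, 94, 94, 92, 92, 93, 94, 95, 96, 96, 92, 102, 100, 97, 95, 93, 96, 97, 99, 100, 100] [100, 99, 99, 100, 102, 103, 107, 108, 106, 106, 105, 97, 83, 93, 94, 93, 94, 94, 95, 105, 112, 105, 99, 115, 129, 128, 128, 130, 131, 133, 135, 132, 130]
```

```bash
python3 - <<'E'
from h import *
o=arm.get_obs();Rm=rot(o)
T=lambda p,z:(Rm.T@(onz("wrist",p,z,o)-o["tcp_pos"]))[:2].round(1)
print("outer",T((300,187.5),22),"inner",T((300,219.5),22),"sides",T((236,195),22),T((405,195),22))
for z in (48,50,52,54):print("top",z,T((262.5,241),z),T((380,241),z))
E
```

```text
outer [49.2 -8.5] inner [34.1 -8.7] sides [ 46.  -38.7] [46.  40.5]
top 48 [ 31.  -22.6] [31. 25.]
top 50 [ 31.5 -22.2] [31.5 24.7]
top 52 [ 32.1 -21.9] [32.1 24.3]
top 54 [ 32.7 -21.6] [32.7 24. ]
```

The far top edge is now consistent with a flat block, about 1.5 mm toward the near wall. I'll relieve the side load, release, and check again.

Call:
servo_tool(targets=[[[0.012,0,0,0,0,0,1],[0,0,0,0,0,0,1],[0,0,0,0,0,0,0.2],[0,0,0,0,0,0,0.2],[0,0,0,0,0,0,0.2],[0,0,0,0,0,0,0.2],[0,0,0,0,0,0,0.2]]])

```text
t: 13.7
tcp_pos: [598.6, 153.1, 37.8]
tool_rot: [-0.0, -0.048, 0.999, -0.0]
contact_force: [0.7, -0.6, 1.0]
finger_gap: 0.798
grasp_force: 0.0
```

Call:
servo_tool(targets=[[[0,0,-0.25,0,0,0,0],[0,0,-0.4,0,0,0,0],[0,0,-0.4,0,0,0,0],[0,0,-0.4,0,0,0,0],[0,0,0,0,0,0,0],[0,0,0,0,0,0,0],[0,0,0,0,0,0,0]]])

```text
t: 14.4
tcp_pos: [597.8, 152.9, 181.7]
tool_rot: [-0.001, -0.049, 0.999, -0.0]
contact_force: [-0.2, -0.3, 0.1]
finger_gap: 0.998
grasp_force: 0.0
```

```bash
python3 - <<'E'
from h import *
o,im=snap("wrist","w12");print(o["t"],o["tcp_pos"].round(1),o["finger_gap"]);Rm=rot(o)
g=im.astype(int)
for p in [(597,152.5,22)]: print(proj("wrist",p,o))
for c in (300,330,345):print(c,g[140:300:2,c,2].tolist())
for r in (185,215,225,235,245):print(r,g[r,260:310:2,2].tolist(),g[r,335:385:2,2].tolist())
E
```

```text
14.4 [597.8 152.9 181.7] 0.9981302871098174
[319.46506538 222.00203062]
300 [228, 225, 225, 225, 225, 225, 225, 225, 225, 222, 218, 218, 218, 170, 148, 163, 160, 159, 157, 156, 158, 161, 118, 49, 49, 86, 81, 95, 106, 99, 83, 83, 83, 82, 82, 82, 82, 84, 85, 85, 87, 86, 84, 85, 95, 99, 97, 87, 86, 86, 85, 85, 85, 86, 85, 85, 88, 90, 90, 90, 97, 105, 99, 103, 149, 153, 155, 158, 202, 226, 226, 227, 226, 227, 226, 227, 220, 143, 130, 129]
330 [221, 221, 221, 222, 222, 222, 222, 223, 223, 223, 223, 223, 224, 212, 150, 163, 160, 158, 156, 156, 156, 160, 114, 45, 50, 85, 81, 94, 99, 97, 90, 89, 91, 90, 91, 91, 91, 91, 82, 87, 99, 99, 71, 52, 50, 52, 52, 48, 53, 58, 57, 55, 49, 48, 49, 54, 72, 81, 85, 75, 57, 91, 90, 99, 148, 155, 154, 158, 205, 229, 230, 230, 230, 230, 230, 230, 218, 145, 133, 133]
345 [208, 208, 208, 208, 208, 208, 208, 206, 207, 206, 206, 206, 206, 191, 148, 164, 160, 157, 156, 155, 156, 157, 116, 49, 52, 92, 83, 90, 98, 96, 94, 90, 63, 59, 57, 58, 58, 58, 58, 57, 57, 58, 58, 58, 58, 58, 58, 58, 58, 57, 58, 58, 58, 58, 58, 58, 58, 57, 57, 57, 58, 57, 58, 80, 140, 152, 153
[... 541 characters left out ...]
225 [216, 217, 218, 217, 214, 214, 213, 207, 168, 159, 157, 156, 157, 158, 162, 162, 102, 95, 94, 100, 84, 57, 81, 92, 88] [56, 54, 54, 53, 59, 59, 58, 61, 85, 87, 86, 86, 87, 87, 89, 102, 119, 116, 116, 119, 120, 116, 110, 106, 110]
235 [217, 216, 218, 217, 214, 214, 212, 207, 178, 159, 157, 156, 156, 158, 160, 161, 107, 95, 93, 100, 86, 58, 88, 93, 92] [55, 55, 54, 53, 57, 58, 57, 62, 85, 87, 86, 87, 87, 88, 90, 105, 118, 115, 115, 118, 118, 114, 107, 109, 117]
245 [218, 216, 217, 216, 214, 213, 212, 208, 184, 157, 156, 156, 156, 157, 160, 162, 120, 96, 92, 99, 85, 70, 91, 95, 97] [54, 53, 53, 53, 57, 58, 58, 65, 85, 86, 85, 86, 87, 89, 91, 108, 117, 115, 116, 118, 116, 112, 106, 113, 120]
```

```bash
python3 - <<'E'
from h import *
o=arm.get_obs();Rm=rot(o)
T=lambda p,z:(Rm.T@(onz("wrist",p,z,o)-o["tcp_pos"]))[:2].round(1)
W=lambda p,z:onz("wrist",p,z,o)[:2].round(1)
print("outer",T((315,166.5),22),T((315,275.5),22),"inner",T((315,184),22),"sides",T((275.5,225),22),T((366,225),22))
for z in (46,48,52):print("blk far/near",z,T((315,189.5),z),T((315,266.5),z),"side",T((291.5,225),z),T((350.5,225),z))
E
```

```text
outer [48.2 -3.9] [-48.5  -4.3] inner [33.4 -4. ] sides [ -2.  -38.3] [-2. 40.]
blk far/near 46 [32.  -3.6] [-31.4  -3.9] side [  3.6 -22.4] [ 3.6 24.6]
blk far/near 48 [32.3 -3.5] [-30.7  -3.8] side [  4.1 -22.3] [ 4.1 24.4]
blk far/near 52 [32.8 -3.5] [-29.2  -3.8] side [  5.  -21.9] [ 5.  24.1]
```

The block is seated: it lies flat, within about 1 mm of the pocket centre in the same picture, and it has been released. Next I'll locate the clip and handle in this settled picture, in jig axes relative to the pocket.

```bash
cat > jg.py <<'E'
from h import *
yaw=np.radians(5.45);J=np.array([[np.cos(yaw),np.sin(yaw)],[-np.sin(yaw),np.cos(yaw)]])
PK=np.array([597.9,153.7])
jig=lambda p:J@(np.asarray(p)[:2]-PK)
E
python3 - <<'E'
from jg import *
o=arm.get_obs();im=cv2.imread("pics/w12.png");hsv=cv2.cvtColor(im,cv2.COLOR_BGR2HSV)
print(o["joint_pos"].round(2))
m=cv2.inRange(hsv,(20,150,120),(32,255,255));n,_,st,ce=cv2.connectedComponentsWithStats(m)
for i in range(1,n):
    if st[i,4]>15: print("yellow",st[i],ce[i].round(1),jig(onz("wrist",ce[i],28,o)).round(1))
sub=hsv[180:330,100:240];m=cv2.inRange(sub,(5,130,60),(16,255,220));n,_,st,ce=cv2.connectedComponentsWithStats(m)
for i in range(1,n):
    if st[i,4]>60: print("brown",st[i][:4]+[100,180,0,0],st[i,4],ce[i]+[100,180],hsv[int(ce[i][1]+180),int(ce[i][0]+100)])
for n_,a,b,c in [("handletop",(322,253),(333,227.6),93),("clip",(298,272),(336,269),28),("pointer",(309,299),(364.5,243),30)]:
    p,d=ray("scene",a);q,e=ray("side",b);A=np.stack([d,-e],1);s=np.linalg.lstsq(A,q-p,rcond=None)[0];X=p+d*s[0];Y=q+e*s[1];print(n_,X.round(),Y.round(),jig((X+Y)/2).round(1))
E
```

```text
[-0.47  0.44  0.16  1.76 -0.08  0.96  1.39]
yellow [115 198  19  15 197] [122.9 205.7] [ -19.4 -182.7]
brown [100 180  33 128] 2845 [111.45342707 252.09314587] [ 16 137 134]
brown [134 219  51  47] 1221 [158.37346437 241.29320229] [ 15 142  63]
handletop [614.  27.  89.] [616.  24.  88.] [   4.9 -129.2]
clip [593. -25.  18.] [595. -30.  16.] [ -20.7 -180.2]
pointer [685.   5.  23.] [687.   1.  22.] [  73.5 -158.6]
```

Two-view and wrist estimates agree: the handle is at jig (5,-129) from the pocket and the clip at x ≈ -20, so the pull is about 95 mm. I'll move above the handle and turn the tool half round, so that the wrist camera looks straight down on the pointer and clip.

Call:
servo_tool(targets=[[[-0.015,-0.43,0,0,0,0.143,0],[0,0,0,0,0,0.143,0],[0,0,0,0,0,0.143,0],[0,0,0,0,0,0.143,0],[0,0,0,0,0,0.143,0],[0,0,0,0,0,0.143,0],[0,0,0,0,0,0.143,0],[0,0,0,0,0,0.143,0]]])

```text
t: 15.25
tcp_pos: [603.5, 110.2, 181.4]
tool_rot: [-0.001, 0.526, 0.851, -0.001]
contact_force: [0.2, -0.3, 0.5]
finger_gap: 1.002
grasp_force: 0.0
```

Call:
servo_tool(targets=[[[0,0,0,0,0,0.143,0],[0,0,0,0,0,0.143,0],[0,0,0,0,0,0.143,0],[0,0,0,0,0,0.143,0],[0,0,0,0,0,0.143,0],[0,0,0,0,0,0.143,0],[0,0,0,0,0,0.143,0],[0,0,0,0,0,0.143,0]]])

```text
t: 16.05
tcp_pos: [603.6, 110.2, 181.6]
tool_rot: [0.0, 0.914, 0.406, -0.001]
contact_force: [0.6, -0.1, -0.8]
finger_gap: 0.998
grasp_force: 0.0
```

Call:
servo_tool(targets=[[[0,0,0,0,0,0.143,0.4],[0,0,0,0,0,0.143,0.4],[0,0,0,0,0,0.143,0.4],[0,0,0,0,0,0.143,0.4],[0,0,0,0,0,0.143,0.4],[0,0.42,0,0,0,0,0.4],[0,0.42,0,0,0,0,0.4],[0,0,0,0,0,0,0.4]]])

```text
t: 16.85
tcp_pos: [611.3, 19.2, 182.7]
tool_rot: [0.002, 0.999, 0.042, -0.001]
contact_force: [0.3, -0.7, 0.4]
finger_gap: 0.601
grasp_force: 0.0
```

```bash
python3 - <<'E'
from jg import *
o,im=snap("wrist","w13");hsv=cv2.cvtColor(im,cv2.COLOR_BGR2HSV);Rm=rot(o)
print(o["t"],o["tcp_pos"].round(1),jig(o["tcp_pos"]),Rm[:,0].round(3),o["joint_pos"].round(2))
m=cv2.inRange(hsv,(20,150,100),(32,255,255));n,_,st,ce=cv2.connectedComponentsWithStats(m)
for i in range(1,n):
    if st[i,4]>15: print("yellow",st[i],ce[i].round(1),jig(onz("wrist",ce[i],30,o)).round(1))
J2=lambda x,y,z:proj("wrist",[*(PK+J.T@np.array([x,y])),z],o).round(0)
print("pred handle top",J2(5,-129,90),"base",J2(5,-129,44),"pointer",J2(75,-160,30),"clip",J2(-20,-182,30))
x,y=J2(5,-129,70).astype(int)
sub=im[max(0,y-50):y+50,max(0,x-50):x+50]
m=cv2.inRange(hsv,(5,110,50),(16,255,230));n,lab,st,ce=cv2.connectedComponentsWithStats(m)
for i in range(1,n):
    if st[i,4]>200 and abs(ce[i][0]-x)<80 and abs(ce[i][1]-y)<80: print("brown",st[i],ce[i].round(1))
E
```

```text
16.85 [611.3  19.2 182.7] [   0.53356654 -135.1517193 ] [ 0.996  0.084 -0.001] [-0.79  0.59  0.94  1.81 -0.55  1.03 -1.13]
yellow [631 130   7  13  53] [634.6 136.4] [  99.6 -472.8]
yellow [362 239  23  15 251] [374.9 246.2] [ -17.3 -181.5]
yellow [449 366   5  21  60] [451.2 376.6] [-162.8 -270.8]
yellow [189 376   3  11  19] [190.3 380.4] [-163.6    4.8]
pred handle top [312. 241.] base [313. 225.] pointer [351. 137.] clip [375. 249.]
brown [ 344  140   42  211 2417] [351.9 253.2]
brown [ 295  207   40  144 3971] [315.2 277. ]
```

```bash
python3 - <<'E'
from jg import *
o=arm.get_obs();im=cv2.imread("pics/w13.png");hsv=cv2.cvtColor(im,cv2.COLOR_BGR2HSV)
m=cv2.inRange(hsv,(5,110,50),(16,255,230))
for r in range(200,300,6):
    c=np.where(m[r,280:350])[0]+280; print(r,(c.min(),c.max(),len(c)) if len(c) else None, im[r,296:340:4,2].tolist())
print(im[200:300:3,315,2].tolist())
E
```

```text
200 (np.int64(280), np.int64(349), 9) [112, 192, 207, 205, 209, 208, 209, 208, 212, 216, 185]
206 (np.int64(280), np.int64(349), 9) [112, 190, 201, 165, 135, 138, 174, 205, 211, 209, 186]
212 (np.int64(280), np.int64(349), 34) [111, 90, 89, 102, 90, 98, 132, 146, 161, 203, 182]
218 (np.int64(280), np.int64(349), 40) [100, 79, 64, 64, 65, 67, 78, 94, 147, 189, 181]
224 (np.int64(280), np.int64(349), 43) [97, 70, 64, 66, 67, 65, 66, 84, 129, 181, 181]
230 (np.int64(280), np.int64(349), 39) [106, 70, 85, 87, 88, 91, 92, 80, 117, 199, 180]
236 (np.int64(280), np.int64(349), 37) [106, 85, 87, 92, 90, 91, 91, 90, 135, 197, 181]
242 (np.int64(280), np.int64(349), 37) [106, 91, 89, 90, 91, 90, 88, 88, 133, 212, 181]
248 (np.int64(280), np.int64(349), 51) [219, 160, 91, 88, 87, 87, 87, 92, 202, 179, 154]
254 (np.int64(281), np.int64(349), 41) [220, 222, 220, 105, 89, 103, 181, 214, 214, 160, 153]
260 (np.int64(282), np.int64(349), 37) [218, 222, 219, 132, 115, 162, 201, 212, 214, 179, 148]
266 (np.int64(281), np.int64(349), 38) [217, 223, 209, 131, 113, 161, 198, 211, 214, 195, 148]
272 (np.int64(280), np.int64(349), 40) [216, 222, 199, 131, 112, 160, 186, 212, 214, 181, 144]
278 (np.int64(280), np.int64(349), 38) [207, 221, 225, 134, 111, 159, 182, 212, 213, 162, 146]
284 (np.int64(281), np.int64(349), 38) [204, 222, 221, 133, 109, 158, 183, 213, 213, 210, 148]
290 (np.int64(280), np.int64(349), 40) [205, 222, 217, 131, 109, 157, 179, 213, 213, 196, 149]
296 (np.int64(280), np.int64(349), 41) [197, 222, 208, 132, 108, 156, 174, 213, 213, 180, 149]
[209, 208, 131, 128, 90, 67, 66, 64, 65, 86, 91, 91, 91, 91, 90, 87, 87, 88, 98, 156, 156, 155, 155, 154, 152, 151, 151, 150, 149, 148, 147, 147, 146, 145]
```

Call:
servo_tool(targets=[[[0.04,-0.055,0,0,0,0,0.3],[0,0,0.35,0,0,0,0.3],[0,0,0.35,0,0,0,0.3],[0,0,0,0,0,0,0.3],[0,0,0,0,0,0,0.3],[0,0,0,0,0,0,0.3]]])

```text
t: 17.5
tcp_pos: [616.9, 33.2, 114.6]
tool_rot: [-0.0, 0.999, 0.047, 0.001]
contact_force: [0.3, -0.8, 0.7]
finger_gap: 0.7
grasp_force: 0.0
```

```bash
python3 - <<'E'
from jg import *
o,im=snap("wrist","w14");print(o["t"],o["tcp_pos"].round(1),jig(o["tcp_pos"]).round(1),o["contact_force"].round(1))
t=proj("wrist",[*(PK+J.T@np.array([5,-129.5])),91],o);print(t)
x,y=t.astype(int)
print(im[y-40:y+41:3,x,2].tolist());print(im[y,x-40:x+41:3,2].tolist())
E
```

```text
17.5 [616.9  33.2 114.6] [   7.5 -121.7] [ 0.3 -0.8  0.7]
[337.80728223 290.60998043]
[65, 65, 64, 65, 65, 65, 65, 83, 86, 87, 91, 91, 89, 90, 90, 89, 87, 86, 86, 97, 153, 154, 154, 154, 154, 153, 152]
[136, 192, 200, 197, 213, 222, 221, 158, 90, 92, 91, 89, 89, 90, 91, 90, 90, 88, 86, 87, 86, 130, 205, 204, 207, 208, 207]
```

Call:
servo_tool(targets=[[[-0.025,0.08,0,0,0,0,0.3],[0,0,0,0,0,0,0.3],[0,0,0,0,0,0,0.3]]])

```text
t: 17.85
tcp_pos: [614.2, 23.9, 113.8]
tool_rot: [-0.0, 0.999, 0.046, 0.0]
contact_force: [0.0, 0.6, -0.1]
finger_gap: 0.703
grasp_force: 0.0
```

Call:
servo_tool(targets=[[[0.01,0,0.3,0,0,0,0.3],[0,0,0.22,0,0,0,0.3],[0,0,0,0,0,0,0.3],[0,0,0,0,0,0,1],[0,0,0,0,0,0,1],[0,0,0,0,0,0,1],[0,0,0,0,0,0,1],[0,0,0,0,0,0,1]]])

```text
t: 18.65
tcp_pos: [615.3, 24.7, 61.7]
tool_rot: [-0.0, 0.999, 0.047, 0.0]
contact_force: [-0.0, -0.1, -0.2]
finger_gap: 0.287
grasp_force: 0.0
```

Call:
servo_tool(targets=[[[0,0,0,0,0,0,1],[0,0,0,0,0,0,1],[0,0,0,0,0,0,1]]])

```text
t: 18.95
tcp_pos: [615.3, 23.6, 61.6]
tool_rot: [0.0, 0.999, 0.047, 0.0]
contact_force: [0.5, -3.7, 2.5]
finger_gap: 0.237
grasp_force: 30.0
```

```bash
python3 - <<'E'
from jg import *
o,im=snap("wrist","w15");hsv=cv2.cvtColor(im,cv2.COLOR_BGR2HSV)
print(o["t"],o["tcp_pos"].round(1),jig(o["tcp_pos"]).round(1),o["contact_force"].round(1),o["finger_gap"])
m=cv2.inRange(hsv,(20,150,100),(32,255,255));n,_,st,ce=cv2.connectedComponentsWithStats(m)
for i in range(1,n):
    if st[i,4]>15: print("yellow",st[i],ce[i].round(1),jig(onz("wrist",ce[i],30,o)).round(1))
J2=lambda x,y,z:proj("wrist",[*(PK+J.T@np.array([x,y])),z],o).round(0)
print("pointer pred",J2(75,-160,30),J2(75,-175,30),"clip",J2(-18,-180,30))
x,y=J2(75,-165,30).astype(int)
print(im[max(y-24,0):y+24:3,x-40:x+41:4].max(2))
E
```

```text
18.95 [615.3  23.6  61.6] [   5.  -131.1] [ 0.5 -3.7  2.5] 0.23695722022647286
yellow [404 305  23  10 186] [415.4 309.5] [ -13.4 -183.3]
yellow [268 337   4   6  16] [269.6 339.4] [ -31.8 -100.7]
yellow [263 363   2  15  28] [263.5 370. ] [-53.7 -95.6]
yellow [377 363   3  29  48] [377.6 376.8] [ -59.2 -164.6]
yellow [263 380   3  12  22] [264.3 385.8] [-66.  -95.1]
pointer pred [381. 147.] [410. 148.] clip [409. 317.]
[[229 218 218 219 215 223 223 222 217 208 173 179 176 178 180 179 178 180
  182 182 225]
 [224 215 218 219 215 223 222 222 216 205 174 179 177 178 179 180 179 180
  183 182 225]
 [179 178 219 220 216 222 222 222 216 202 176 179 177 179 180 180 180 180
  183 183 225]
 [174 174 218 220 217 223 222 221 216 197 175 179 177 180 180 181 179 181
  183 185 225]
 [173 175 218 220 218 223 222 222 216 199 172 158 161 166 175 182 180 181
  184 184 225]
 [171 172 218 220 219 223 222 221 216 184 174 164 159 158 172 182 181 182
  185 188 225]
 [175 176 133 132 153 198 202 199 197 167 168 176 178 180 181 183 181 182
  185 189 225]
 [173 173  96  92  94  94  94  95  95  95  95 143 178 181 181 183 182 182
  185 189 225]
 [174 174  96  93  94  93  94  94  94  93  94 152 178 181 182 183 182 182
  186 189 225]
 [175 175 162 195 207 209 202 185 178 139 144 163 179 182 183 184 182 183
  186 192 225]
 [173 174 218 222 219 222 221 213 210 187 176 168 169 170 180 183 183 183
  187 195 226]
 [177 176 220 222 219 222 220 213 210 183 174 152 147 144 169 185 184 183
  187 199 226]
 [177 178 220 223 219 222 220 212 210 199 177 179 179 183 183 186 185 183
  188 201 226]
 [174 175 220 223 219 222 220 212 212 199 178 180 180 182 183 186 185 184
  188 200 226]
 [178 177 220 223 219 221 220 211 210 201 178 180 180 183 184 186 186 184
  189 203 226]
 [225 212 222 223 219 221 215 208 211 200 178 180 180 183 184 187 187 184
  189 204 226]]
```

Gripped: the opening is 0.237 × 88 ≈ 21 mm and the force is 30 N. The pointer is clearly visible at pixel rows 144 to 147, matching x ≈ 75. Pulling 75 mm first, then I'll measure pointer and nose together.

Call:
servo_tool(targets=[[[-0.1,0,0,0,0,0,1],[-0.15,0,0,0,0,0,1],[-0.15,0,0,0,0,0,1],[-0.15,0,0,0,0,0,1],[-0.12,0,0,0,0,0,1],[-0.08,0,0,0,0,0,1],[0,0,0,0,0,0,1],[0,0,0,0,0,0,1]]])

```text
t: 19.8
tcp_pos: [543.2, 16.5, 61.6]
tool_rot: [0.001, 0.999, 0.047, 0.003]
contact_force: [10.0, -6.2, -7.8]
finger_gap: 0.24
grasp_force: 30.0
```

```bash
cat > pm.py <<'E'
from jg import *
import sys
o,im=snap("wrist",sys.argv[1]);hsv=cv2.cvtColor(im,cv2.COLOR_BGR2HSV)
print(o["t"],o["tcp_pos"].round(1),jig(o["tcp_pos"]).round(1),o["contact_force"].round(1),o["finger_gap"])
hx=jig(o["tcp_pos"])[0]
J2=lambda x,y,z:proj("wrist",[*(PK+J.T@np.array([x,y])),z],o)
m=cv2.inRange(hsv[100:340,340:470],(20,130,90),(34,255,255));m=cv2.morphologyEx(m,cv2.MORPH_OPEN,np.ones((2,2)));n,lab,st,ce=cv2.connectedComponentsWithStats(m)
i=1+np.argmax(st[1:,4]);print("clip",st[i][:4]+[340,100,0,0],st[i,4])
ys,xs=np.where(lab==i)
for c in range(xs.min(),xs.max()+1):
    k=ys[xs==c];print(c+340,k.min()+100,k.max()+100,end=" | ")
print()
gm=im.max(2);x,y=J2(hx+70,-165,30).astype(int);print("pred pointer",x,y)
b=gm[y-25:y+26,x-50:x+60].astype(int)
for c in range(-50,60,4):
    col=gm[y-20:y+21,x+c]; k=np.where(col<115)[0]; 
    if len(k): print(x+c,k.min()+y-20,k.max()+y-20,len(k),end=" | ")
print()
E
python3 pm.py w16
```

```text
19.8 [543.2  16.5  61.6] [ -67.5 -131.4] [10.  -6.2 -7.8] 0.2395393126064867
clip [400 177  39  27] 767
400 188 194 | 401 188 194 | 402 187 194 | 403 187 194 | 404 187 194 | 405 187 194 | 406 187 195 | 407 187 195 | 408 187 196 | 409 187 196 | 410 187 196 | 411 187 196 | 412 187 200 | 413 178 202 | 414 177 203 | 415 177 203 | 416 177 202 | 417 177 202 | 418 177 202 | 419 177 202 | 420 177 202 | 421 177 203 | 422 178 203 | 423 177 203 | 424 177 202 | 425 178 203 | 426 177 203 | 427 177 203 | 428 177 203 | 429 178 203 | 430 178 203 | 431 178 203 | 432 178 203 | 433 178 203 | 434 179 203 | 435 179 203 | 436 179 202 | 437 179 196 | 438 180 184 | 
pred pointer 389 147
359 142 148 7 | 363 143 148 6 | 367 143 148 6 | 371 143 148 6 | 375 143 149 7 | 379 143 149 7 | 383 143 149 7 | 387 143 150 8 | 391 143 150 8 | 447 149 162 14 |
```

The nose tip is at (400,191) and the pointer tip at (391,146).

```bash
python3 - <<'E'
from jg import *
o=arm.get_obs()
a=jig(onz("wrist",(391,146.4),30,o));b=jig(onz("wrist",(401,190.7),30,o));print(a,b,a-b, [jig(onz("wrist",(401,r),30,o))[0].round(1) for r in (187,194)])
E
```

```text
[   3.20175778 -165.55437587] [ -19.11886711 -171.28669366] [22.32062489  5.73231779] [np.float64(-17.2), np.float64(-20.8)]
```

Call:
servo_tool(targets=[[[-0.1,0,0,0,0,0,1],[-0.08,0,0,0,0,0,1],[-0.045,0,0,0,0,0,1],[0,0,0,0,0,0,1],[0,0,0,0,0,0,1],[0,0,0,0,0,0,1]]])

```text
t: 20.45
tcp_pos: [521.6, 14.4, 61.6]
tool_rot: [0.002, 0.999, 0.047, 0.004]
contact_force: [12.2, -6.7, -11.3]
finger_gap: 0.24
grasp_force: 30.0
```

```bash
python3 pm.py w17
```

```text
20.45 [521.6  14.4  61.6] [ -89.2 -131.5] [ 12.2  -6.7 -11.3] 0.2399463657537606
clip [401 136  39  27] 758
401 146 151 | 402 146 151 | 403 146 152 | 404 145 152 | 405 145 152 | 406 145 152 | 407 145 152 | 408 144 153 | 409 144 153 | 410 144 153 | 411 144 154 | 412 144 154 | 413 144 160 | 414 137 160 | 415 137 160 | 416 136 161 | 417 136 161 | 418 136 161 | 419 137 161 | 420 137 161 | 421 137 161 | 422 137 161 | 423 137 161 | 424 137 161 | 425 137 161 | 426 137 161 | 427 137 161 | 428 137 161 | 429 137 161 | 430 137 161 | 431 137 161 | 432 137 162 | 433 137 162 | 434 137 161 | 435 137 161 | 436 138 161 | 437 138 161 | 438 138 161 | 439 138 153 | 
pred pointer 389 147
359 142 148 7 | 363 143 148 6 | 367 143 148 6 | 371 143 149 7 | 375 143 149 7 | 379 143 149 7 | 383 143 149 7 | 387 142 149 8 | 391 142 150 9 | 395 140 154 15 | 399 135 158 24 | 403 137 159 13 | 407 135 160 16 | 411 134 160 17 |
```

Pointer row 146.4 against nose row 148.5 leaves about 1 mm. I'll take it out, hold, and check once more.

Call:
servo_tool(targets=[[[-0.01,0,0,0,0,0,1],[0,0,0,0,0,0,1],[0,0,0,0,0,0,1],[0,0,0,0,0,0,1],[0,0,0,0,0,0,1],[0,0,0,0,0,0,1],[0,0,0,0,0,0,1],[0,0,0,0,0,0,1]]])

```text
t: 21.3
tcp_pos: [520.8, 14.2, 61.6]
tool_rot: [0.002, 0.999, 0.047, 0.004]
contact_force: [11.6, -6.3, -11.6]
finger_gap: 0.237
grasp_force: 30.0
```

```bash
python3 pm.py w18 | cut -c1-160; python3 - <<'E'
from jg import *
# block outline in this view: dark-brown region under straightedge vs prediction of seated block corners
o=arm.get_obs();im=cv2.imread("pics/w18.png")
J2=lambda x,y,z:proj("wrist",[*(PK+J.T@np.array([x,y])),z],o).round(0)
print([J2(x,y,48).tolist() for x,y in [(32,-23),(32,23),(-32,-23),(-32,23)]],J2(48,0,22),J2(34,0,22))
c=int(J2(32,0,48)[0]);print(c,im[60:330:4,c,2].tolist())
E
```

```text
21.3 [520.8  14.2  61.6] [ -90.  -131.5] [ 11.6  -6.3 -11.6] 0.23693060795019708
clip [401 135  39  26] 751
401 146 150 | 402 144 150 | 403 144 150 | 404 144 150 | 405 144 150 | 406 144 150 | 407 143 151 | 408 143 152 | 409 142 152 | 410 142 152 | 411 142 152 | 412 14
pred pointer 389 147
359 143 149 7 | 363 143 149 7 | 367 142 149 8 | 371 142 149 8 | 375 143 149 7 | 379 143 149 7 | 383 143 149 7 | 387 141 149 9 | 391 140 149 10 | 395 138 153 16 
[[104.0, 57.0], [39.0, 73.0], [107.0, 182.0], [42.0, 187.0]] [96. 45.] [95. 68.]
69 [144, 146, 106, 94, 94, 72, 87, 86, 86, 77, 62, 63, 63, 85, 89, 53, 78, 81, 61, 71, 78, 65, 148, 151, 148, 151, 147, 149, 146, 148, 105, 64, 75, 84, 85, 85, 88, 112, 115, 115, 115, 115, 115, 116, 117, 118, 119, 120, 119, 119, 117, 116, 116, 115, 116, 117, 119, 120, 121, 122, 122, 99, 49, 43, 42, 43, 44, 48]
```

The pointer is aligned to within about 0.5 mm, still, and held against the spring with roughly 12 N. The block's outline is consistent with it being seated, so I'm handing in.

```bash
python3 -c "
from bench import arm
print(arm.hand_in())"
```

```text
the job is handed in; nothing more can be done
None
```

I handed in the job with the flower block seated face up in the pocket and released, and the slide held at the clip's nose within about 0.5 mm by the wrist camera; the hand-in gave no verdict.

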